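Prop the damp box open and take out the round mould

ROBOT

A 7-joint arm with a two-finger parallel gripper is mounted at the origin on the work surface. World frame = base frame: x ahead of the robot, y to its left, z up, the work surface at z = 0. Lengths are in mm, angles in rad, forces in N, time in s.
With the tool pointing down it reaches from about 400 to 875 mm from the base axis. Payload 4.4 kg.
Tool frame: the origin (TCP) lies at the very end of the fingers, on their centre line; the grasp point (between the pads) lies env.pinch_z behind it (env.pinch_z is the distance from the TCP to the grasp point, in mm); z points along the fingers, y is the direction in which the jaws open and shut (so a half turn about z gives the same grasp; the last joint's range is limited). The gripper opens to 85 mm and grips with 20 to 120 N. Pads are 22 mm wide; open, the fingers measure 114 mm over their backs; the gripper's body (76 mm by 85 mm) begins 54 mm behind the grasp point. The pads swing forward as they close: fully open they stand 13 mm farther back than shut.
Start: joints at [-1.263, 0.628, 0.038, 1.517, -0.027, 0.996, -0.02], TCP at [237.329, 605.139, 231.313] pointing down, gripper open.
Joint ranges: [-3.06, 3.06], [-0.37, 2.12], [-1.25, 1.32], [0.18, 2.47], [-1.1, 4.24], [0.23, 1.98], [-2.94, 2.94]. Speed limits (rad/s): [2.57, 2.57, 3.14, 3.14, 3.14, 3.14, 3.14].

INTERFACE

Orientations are given as a 3x3 rotation matrix whose columns are the frame's x, y, z axes.
In Python, from cell import env, command_gripper, sensors, cams, spotter gives the robot as it stands. Calls block until the motion is done:
- env.movep(position, orientation): joint-space move of the TCP to a pose.
- env.servo_line(position, rotation=None, vel=150, until_force=None): straight line of the TCP; rotation=None keeps the orientation; vel is the mean speed in mm/s. With until_force (N) it stops when the force on the tool has changed by that much, and returns True; else False.
- env.set_joints(angles): joint-space move.
- command_gripper(opening): finger opening in mm; the grip force is fixed at half the most; returns when the fingers have stopped.
- env.sleep(seconds).
- env.inverse_kinematics(position, orientation): joint angles nearest the present ones, or None.
- sensors.observe(): the state.
- cams.snapshot(name): name is "scene" or "top" or "wrist"; returns the picture (420x560x3 uint8, red, green, blue); there is no depth.
- cams.camera_model(name): a dict with "mtx" (3x3 intrinsics, pixels), "k1" (the pictures are not rectified: a ray, as slopes to the right and down, at radius r is drawn at 1 + k1 r^2 times it, then the intrinsics apply), "position" and "rotation" of the camera in the world; the wrist camera has in their place "mount" (4x4, takes a point from camera to tool coordinates, whose origin is the TCP and whose axes are the flange's). Camera axes: x right, y down, z forward; pixel columns grow to the right and rows downward; lengths in mm; the calibration is good to about 2 mm. A picture is of the moment at which its call begins: read the wrist's pose just before it. camera_model takes no time and is no camera call.
A pose or a line that the arm cannot do raises env.Unreachable and nothing moves.
- env.close_job(): hands the job in, once; it reports no verdict.
Trained networks look in the newest picture that a camera, given by its name, has taken for a name from the list of things; names that differ only in an ending like _2 or _b are one class to them, and where a whole thing is asked for, a point or a joint stands for the part that bears it (a point fixed in the world has none). Each returns a list of dicts, best first, with "conf" (0 to 1); they miss things now and then, are a little off and sometimes report something else, mostly with a low value. They report only what shows in the picture. A call takes as long as a camera call.
- spotter.spot_in(camera, name): "point" ([x, y, z] in mm, in world coordinates, good to about 4 mm: the middle of the surface that is visible of it).
The state is a dict: "time": time; "joint_positions": joint angles; "qvel": joint speeds; "effort": joint torques, N m; "tcp_pos": TCP position; "ee_rot": TCP orientation; "wrist_force": force on the tool from outside, world axes, zero at the start; "torque": the same for the moment, N m; "opening": finger opening in mm.
Only numpy, scipy, OpenCV 4.12 (cv2) and the standard library are available. Lean on these libraries where they do the work, as an engineer would, in place of code of your own. Each camera call takes 0.05 s, during which the arm holds its last target.

TASK

Prop the sprung clear flap of the damp box wide open with the tallest kiln post, stood on the box's front ledge under the flap's lip; then lift the round plaster mould out of the box and set it down (do not drop it) upright in the middle of the turntable. Leave the flap propped on the post for the next moulds, and do not shift or topple the other moulds, the other two posts or the other things on the bench.

Things in the scene. Friction and masses are not known exactly. Their poses are not given: they have to be found in the camera images.
- damp_box: Bench damp box, grey steel, fixed. Origin: centre of its underside; x from the ledge side (towards the robot) to the hinge side, z up. 308 wide in y. Mouth: x -49 to +55, y -150 to +150, walls 4 thick. Inner floor at height 115. Side walls' tops slope from height 199 (front, x -53) up to about 232 (back); rear wall 244. Below the ledge the tub's front is at x -53.
- ledge (a point): Middle of the flat ledge (level plate 5 thick, height 171) in front of the mouth: box x from -93 to -49, the box's whole width in y. This point is at box x -69.
- hinge (a point): Middle of the flap's hinge line, box x +55, height 255; line along the box's y. The flap is a flat clear sheet 318 wide, 4 thick; its underside starts on this line and runs 160 to the front, shut sloping 15 deg down to the front. Its side skirts hang 24 below it at y +-157.
- flap (a joint): Flap angle, rad: 0 shut, grows as the front rises, stop at 1.7. Spring and weight always shut it: about 3 N at the lip near shut, 6 N at 1.1. At 1.10 the lip is level, its underside at height 374, over the ledge (box x -52 to -86): the tall post just fits upright between ledge and lip.
- lip_edge (a point): Middle of the lower free edge (underside) of the flap's aluminium lip; moves with the flap. The lip is a flat strip, 34 long, 4 thick, 318 wide, bent 48 deg down from the sheet's front edge. Shut, this edge is at box x -115, height 183, so 22 in front of the ledge.
- post_tall: The prop: tallest of three buff round kiln posts, diameter 32, 200 tall, flat ends, 0.36 kg, standing on the kiln shelf. Origin: centre of its underside; z along it.
- post_mid: Kiln post, diameter 32, 105 tall, standing on the kiln shelf; leave it. Origin: centre of its underside.
- post_short: Kiln post, diameter 32, 65 tall, standing on the kiln shelf; leave it. Origin: centre of its underside.
- kiln_shelf: Flat refractory slab, 210 (x) x 190 (y) x 14 thick, fixed on the bench at the left or the right. Origin: centre of its underside.
- mould_round: The mould wanted: round plaster drum, diameter 54, 74 tall, flat top with a dark pouring hole, 0.19 kg, standing on the box's inner floor, in one of three places side by side. Origin: centre of its underside.
- mould_square: Plaster mould, square block 54 x 54 x 66 tall, in the box; leave it. Origin: centre of its underside.
- mould_oblong: Plaster mould, oblong block 78 (x) x 46 (y) x 58 tall, in the box; leave it. Origin: centre of its underside.
- wheel_top (a point): Centre of the turntable's top, height 81. The turntable is a round aluminium disc of diameter 180 on a pedestal; it is fixed at the left or the right but its disc turns freely.
- bat_stack: Stack of white plaster bats, 110 diameter, 96 tall, fixed. Origin: centre of its underside.
- bowl: White porcelain bowl, 120 across, 55 tall, bystander. Origin: centre of its underside.
- cup: White porcelain mug, 72 across, 62 tall, bystander behind the box. Origin: centre of its underside.
- beater: Flat wooden beater, 205 long, 55 wide, 14 thick, lying behind the box, bystander. Origin: on its underside, 95 mm from the handle's end; x along it.

How it is judged:
By the outcome, as a careful person would: the job done as asked, in the order asked, and still so for the second after the job is handed in, with the robot touching nothing.
It also fails if it takes over 67 s, if anything falls off the work surface, if the arm or the gripper's body presses on something with over 40 N, if the wrist force passes 120 N, or if a joint passes its speed limit or range.

## Working session

There is one attempt and no reset: what is moved stays moved. The work goes in short steps, each a Python script; the robot and the scene stay as the last script left them, time stands still between calls to the robot, and variables do not carry over. Pictures are saved under pics/ and viewed, and the job is handed in when it is done.

```bash
ls; mkdir -p pics; python3 - <<'E'
from cell import env, command_gripper, sensors, cams, spotter
import cv2,numpy as np
for n in ["scene","top","wrist"]:
    im=cams.snapshot(n); cv2.imwrite(f"pics/{n}0.png",im[:,:,::-1])
    m=cams.camera_model(n); print(n,{k:np.round(v,3).tolist() for k,v in m.items()})
    if n!="wrist":
        for t in ["damp_box","flap","lip_edge","post_tall","post_mid","post_short","kiln_shelf","mould_round","mould_square","mould_oblong","wheel_top","bat_stack","bowl","cup","beater"]:
            r=spotter.spot_in(n,t); print(t,[(np.round(d["point"]).tolist(),round(d["conf"],2)) for d in r[:2]])
s=sensors.observe(); print(s["time"],s["opening"],s["ee_rot"],env.pinch_z)
E
```

```text
pics
scene {'mtx': [[429.119, 0.0, 270.844], [0.0, 429.119, 208.537], [0.0, 0.0, 1.0]], 'k1': -0.001, 'position': [1232.417, 243.687, 1021.043], 'rotation': [[-0.345, 0.746, -0.57], [0.938, 0.262, -0.225], [-0.018, -0.612, -0.79]]}
damp_box [([609.0, 13.0, 220.0], 0.92)]
flap [([547.0, 4.0, 241.0], 0.56)]
lip_edge [([546.0, 4.0, 238.0], 0.62)]
post_tall [([415.0, -344.0, 132.0], 0.62)]
post_mid [([507.0, -292.0, 65.0], 0.66), ([522.0, -386.0, 82.0], 0.62)]
post_short [([512.0, -292.0, 65.0], 0.45)]
kiln_shelf [([478.0, -343.0, 16.0], 0.75)]
mould_round []
mould_square []
mould_oblong []
wheel_top [([450.0, 343.0, 80.0], 0.8)]
bat_stack [([718.0, -349.0, 94.0], 0.65)]
bowl [([706.0, 343.0, 27.0], 0.68), ([522.0, -384.0, 82.0], 0.47)]
cup [([762.0, 56.0, 28.0], 0.6), ([415.0, -344.0, 129.0], 0.55)]
beater [([756.0, -158.0, 12.0], 0.6), ([606.0, 15.0, 224.0], 0.5)]
top {'mtx': [[498.042, 0.0, 280.643], [0.0, 498.042, 212.636], [0.0, 0.0, 1.0]], 'k1': -0.092, 'position': [351.405, -9.037, 1548.62], 'rotation': [[0.002, -0.986, 0.169], [-1.0, -0.002, 0.002], [-0.002, -0.169, -0.986]]}
dam
[... 411 characters left out ...]
56)]
wheel_top [([538.0, 2.0, 243.0], 0.61), ([431.0, 344.0, 82.0], 0.56)]
bat_stack [([693.0, -364.0, 98.0], 0.83)]
bowl [([726.0, 344.0, 20.0], 0.96)]
cup [([771.0, 62.0, 21.0], 0.86), ([540.0, 2.0, 240.0], 0.28)]
beater [([758.0, -164.0, 8.0], 0.93), ([531.0, -1.0, 240.0], 0.24)]
wrist {'mtx': [[375.557, 0.0, 276.845], [0.0, 375.557, 206.696], [0.0, 0.0, 1.0]], 'k1': 0.03, 'mount': [[-0.001, -0.956, -0.294, 74.142], [1.0, -0.001, -0.0, 0.156], [0.0, -0.294, 0.956, -141.649], [0.0, 0.0, 0.0, 1.0]]}
1.65 85.6660905647144 [[-9.30919520e-01  3.65224378e-01 -2.07894973e-05]
 [ 3.65224378e-01  9.30919521e-01  1.84119161e-05]
 [ 2.60778294e-05  9.54718086e-06 -1.00000000e+00]] 18.700000000000003
```

View pics/scene0.png

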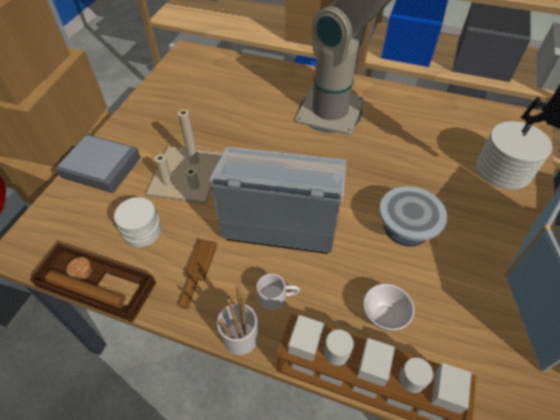

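View pics/top0.png

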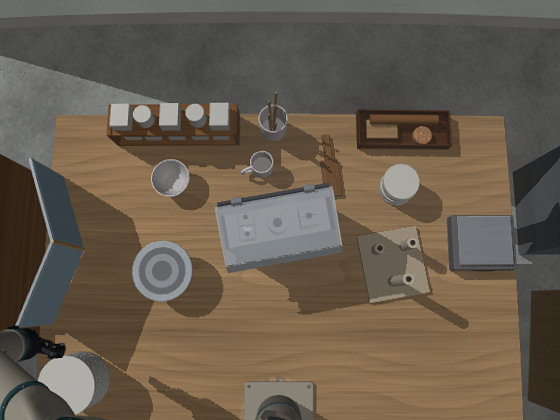

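The scene view shows the box in the middle, the posts on the shelf at the left, and the wheel at (413,213). The top view shows a yawed box, with three moulds visible through the flap; the round one seems to be in the middle (277,223). I'll zoom in.

```bash
python3 - <<'E'
import cv2
im=cv2.imread("pics/top0.png")
cv2.imwrite("pics/t1.png",cv2.resize(im[170:290,200:350],None,fx=5,fy=5,interpolation=cv2.INTER_CUBIC))
cv2.imwrite("pics/t2.png",cv2.resize(im[220:310,350:440],None,fx=6,fy=6,interpolation=cv2.INTER_CUBIC))
im=cv2.imread("pics/scene0.png")
cv2.imwrite("pics/s1.png",cv2.resize(im[100:260,140:360],None,fx=3.6,fy=3.6,interpolation=cv2.INTER_CUBIC))
E
```

```text
(no output)
```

View pics/t1.png

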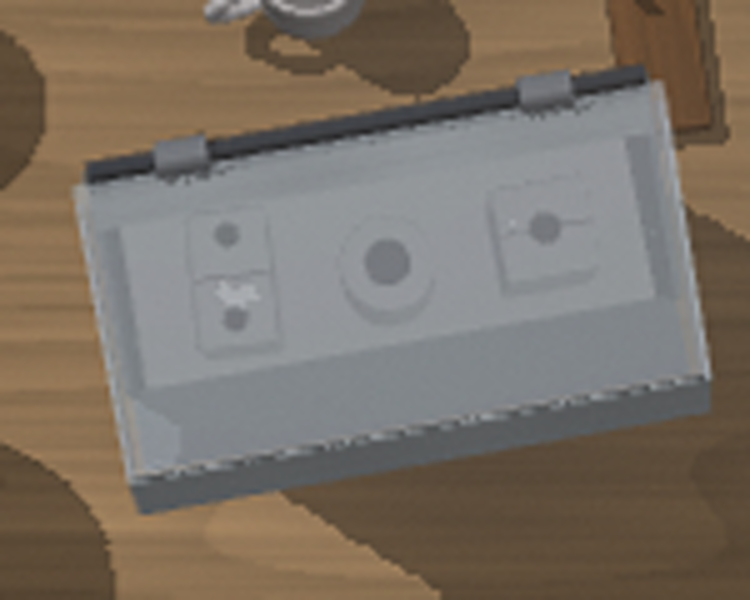

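View pics/t2.png

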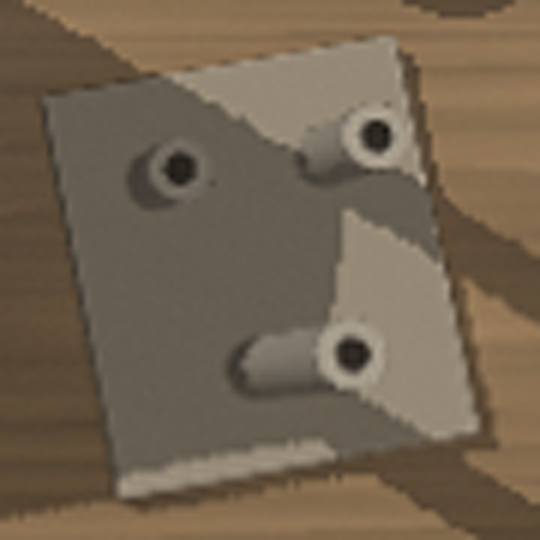

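View pics/s1.png

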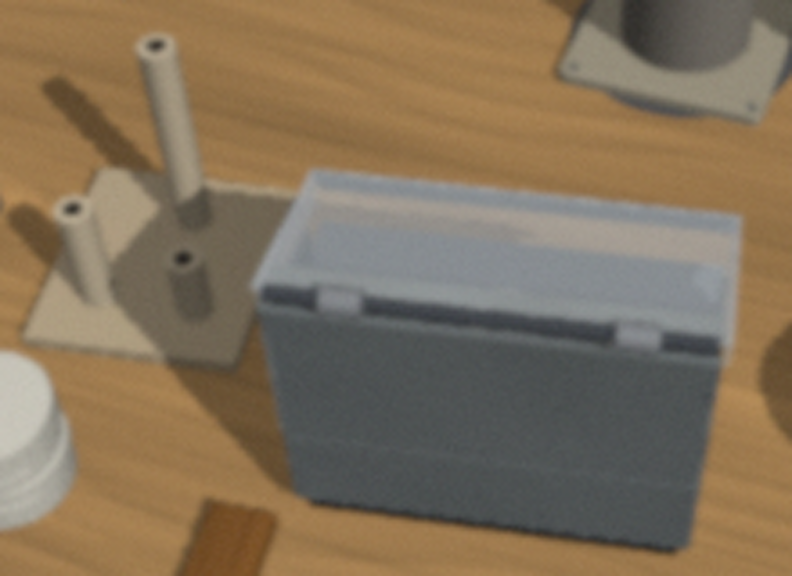

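```bash
cat > h.py <<'E'
import numpy as np, cv2
from scipy.optimize import least_squares
from cell import env, command_gripper, sensors, cams, spotter
def ray(cam,uv):
    m=cams.camera_model(cam); K=m["mtx"]
    d=np.array([(uv[0]-K[0][2])/K[0][0],(uv[1]-K[1][2])/K[1][1]]); s=d.copy()
    for _ in range(10): s=d/(1+m["k1"]*(s@s))
    return np.array(m["position"]),np.array(m["rotation"])@np.r_[s,1]
def onz(cam,uv,z):
    p,d=ray(cam,uv); return p+d*(z-p[2])/d[2]
def proj(cam,P):
    m=cams.camera_model(cam); q=np.array(m["rotation"]).T@(np.asarray(P,float)-m["position"])
    s=q[:2]/q[2]; s=s*(1+m["k1"]*(s@s)); K=np.array(m["mtx"]); return K[:2,:2]@s+K[:2,2]
def c1(u,v): return ((u+.5)/5-.5+200,(v+.5)/5-.5+170)
def c2(u,v): return ((u+.5)/6-.5+350,(v+.5)/6-.5+220)
def s1(u,v): return ((u+.5)/3.6-.5+140,(v+.5)/3.6-.5+100)
def save(cam,name,box=None,f=1):
    im=cams.snapshot(cam)[:,:,::-1]
    if box: im=im[box[1]:box[3],box[0]:box[2]]
    cv2.imwrite("pics/"+name,cv2.resize(im,None,fx=f,fy=f,interpolation=cv2.INTER_CUBIC))
E
python3 - <<'E'
from h import *
obs=[("top",c1(75,187),(55,159,257)),("top",c1(660,82),(55,-159,257)),("top",c1(130,478),(-100,159,216)),("top",c1(708,378),(-100,-159,216)),
("top",c1(142,514),(-115,159,183)),("top",c1(712,410),(-115,-159,183)),("top",c1(147,387),(-49,150,115)),("top",c1(655,297),(-49,-150,115)),
("scene",s1(312,502),(59,-154,0)),("scene",s1(690,548),(59,154,0))]
def T(p,q):
    c,s=np.cos(p[2]),np.sin(p[2]); return np.array([p[0]+c*q[0]-s*q[1],p[1]+s*q[0]+c*q[1],q[2]])
f=lambda p:np.concatenate([proj(c,T(p,q))-uv for c,uv,q in obs])
r=least_squares(f,[580,0,0.1],loss="soft_l1"); print(r.x,f(r.x).reshape(-1,2).round(1).tolist())
for n,uv,z in [("tall",c2(352,353),214),("mid",c2(376,135),119),("short",c2(180,168),79),("round",c1(388,262),189),("wheel",(162,270),81),("oblA",c1(227,235),173),("oblB",c1(236,319),173),("sq",c1(545,229),181)]:
    P=onz("top",uv,z); c,s=np.cos(r.x[2]),np.sin(r.x[2]); d=P[:2]-r.x[:2]
    print(n,P.round(1),"box",(c*d[0]+s*d[1]).round(1),(-s*d[0]+c*d[1]).round(1))
print("tall scene",onz("scene",s1(155,45),214),onz("scene",s1(72,208),119),onz("scene",s1(183,258),79))
E
```

```text
[5.61496098e+02 3.75845368e+00 1.83120803e-01] [[-0.8, 0.1], [0.4, -0.1], [-0.5, 0.8], [0.6, -0.5], [-0.7, -0.2], [-0.6, -0.3], [0.2, 3.3], [0.5, 2.7], [-3.4, 0.7], [-0.3, 2.4]]
tall [ 401.6 -348.4  214. ] box -221.4 -317.1
mid [ 509.9 -388.1  119. ] box -122.1 -375.9
short [ 498. -300.   79.] box -117.7 -287.1
round [557.6   3.3 189. ] box -3.9 0.2
wheel [429.9 343.9  81. ] box -67.5 358.4
oblA [575.2  93.6 173. ] box 29.8 85.9
oblB [527.8  87.9 173. ] box -17.8 88.9
sq [577.6 -84.  181. ] box -0.2 -89.2
tall scene [ 403.60058766 -348.80431506  214.        ] [ 511.82429408 -388.19548075  119.        ] [ 500.70279501 -299.74243785   79.        ]
```

```bash
cat >> h.py <<'E'
def T(p,q):
    c,s=np.cos(p[2]),np.sin(p[2]); return np.array([p[0]+c*q[0]-s*q[1],p[1]+s*q[0]+c*q[1],q[2]])
def Rz(a): c,s=np.cos(a),np.sin(a); return np.array([[c,-s,0],[s,c,0],[0,0,1.]])
def Rx(a): c,s=np.cos(a),np.sin(a); return np.array([[1,0,0],[0,c,-s],[0,s,c]])
def tool(psi,p,flip=1):
    z=np.array([np.cos(p)*np.cos(psi),np.cos(p)*np.sin(psi),-np.sin(p)]); y=flip*np.array([-np.sin(psi),np.cos(psi),0])
    return np.c_[np.cross(y,z),y,z]
E
python3 - <<'E'
from h import *
obs=[("top",c1(75,187),(55,159,257)),("top",c1(660,82),(55,-159,257)),("top",c1(130,478),(-100,159,216)),("top",c1(708,378),(-100,-159,216)),
("top",c1(142,514),(-115,159,183)),("top",c1(712,410),(-115,-159,183)),("top",c1(147,387),(-49,150,171)),("top",c1(655,297),(-49,-150,171)),
("scene",s1(312,502),(59,-154,0)),("scene",s1(690,548),(59,154,0))]
f=lambda p:np.concatenate([proj(c,T(p,q))-uv for c,uv,q in obs])
r=least_squares(f,[580,0,0.1],loss="soft_l1"); print(r.x,f(r.x).reshape(-1,2).round(1).tolist())
B=r.x
t0=sensors.observe()["time"]
def ok(P,R):
    q=env.inverse_kinematics(P-0*R[:,2],R); return None if q is None else np.round(q,2).tolist()
pz=env.pinch_z
def probe(name,G,th,psis,ps):
    for psi in psis:
        for p in ps:
            o=""
            for fl in (1,-1):
                R=Rz(B[2])@Rx(np.radians(th))@Rz(-B[2])@tool(np.radians(psi),np.radians(p),fl)
                q=ok(G+pz*R[:,2],R); o+=" "+str(q)
            print(name,psi,p,o)
probe("shelf",np.array([402,-348,140.]),0,(-41,-20,0),(0,20,40))
probe("low",T(B,(-118,-35,120)),55,(10,-10,-30),(0,20,40))
probe("high",T(B,(-84,-35,330)),55,(10,-10,-30),(0,20,40))
probe("ledge",T(B,(-69,-110,296)),0,(10,-10,-30),(0,20,40))
probe("mould",T(B,(-4,0,178)),0,(10,),(30,40,50))
probe("mouldup",T(B,(-4,0,245)),0,(10,),(0,20,40))
probe("wheel",np.array([430,344,146.]),0,(40,80),(20,40,60,90))
print(sensors.observe()["time"]-t0)
E
```

```text
[5.61144636e+02 3.45036164e+00 1.82802661e-01] [[-0.6, 0.3], [0.5, 0.1], [-0.4, 1.0], [0.7, -0.4], [-0.6, -0.1], [-0.5, -0.2], [-1.8, 1.5], [2.6, 0.2], [-3.4, 0.5], [-0.4, 2.3]]
shelf -41 0  None None
shelf -41 20  None None
shelf -41 40  None None
shelf -20 0  None None
shelf -20 20  None None
shelf -20 40  None None
shelf 0 0  [2.07, 1.74, -1.08, 2.31, 4.18, 0.41, -0.61] [2.07, 1.74, -1.08, 2.31, 4.18, 0.41, 2.53]
shelf 0 20  [1.92, 1.38, -1.07, 2.41, 3.55, 0.47, -0.36] [1.92, 1.38, -1.07, 2.41, 3.55, 0.47, 2.78]
shelf 0 40  [1.76, 1.05, -1.06, 2.38, 2.98, 0.36, -0.19] [1.67, 0.95, -0.88, 2.39, 3.44, 0.38, 2.46]
low 10 0  None None
low 10 20  None None
low 10 40  [1.38, 1.3, -0.9, 2.41, 4.23, 0.35, -1.96] [1.38, 1.3, -0.9, 2.41, 4.23, 0.35, 1.18]
low -10 0  None None
low -10 20  None None
low -10 40  None None
low -30 0  None None
low -30 20  None None
low -30 40  None None
high 10 0  None None
high 10 20  None None
high 10 40  None None
high -10 0  None None
high -10 20  None None
high -10 40  None None
high -30 0  None None
high -30 20  None None
high -30 40  [0.82, 0.22, -0.51, 
[... 529 characters left out ...]
mouldup 10 20  None None
mouldup 10 40  None None
wheel 40 20  None None
wheel 40 40  None None
wheel 40 60  [-0.35, 0.62, -0.55, 2.34, 2.3, 0.44, -0.72] [-0.38, 0.61, -0.51, 2.35, 2.34, 0.42, 2.38]
wheel 40 90  [-0.57, 0.64, -0.23, 1.89, 0.23, 0.64, 1.32] [-1.04, 0.68, 0.5, 1.9, -0.5, 0.68, -1.11]
wheel 80 20  [0.38, 1.21, -0.84, 2.37, 3.97, 0.62, -0.85] [0.51, 1.35, -1.07, 2.37, 3.6, 0.45, 2.7]
wheel 80 40  [0.3, 0.97, -0.95, 2.33, 3.31, 0.31, -0.55] [0.26, 0.94, -0.88, 2.34, 3.5, 0.33, 2.39]
wheel 80 60  [0.18, 0.85, -1.06, 2.2, 1.5, 0.33, 1.0] [0.18, 0.85, -1.06, 2.2, 1.5, 0.33, -2.14]
wheel 80 90  [-0.46, 0.66, -0.41, 1.89, 0.4, 0.68, 1.86] [-0.92, 0.65, 0.3, 1.9, -0.3, 0.64, -0.61]
0.0
```

```bash
cat >> h.py <<'E'
B=np.array([561.2,3.5,0.1828]); PZ=env.pinch_z
def Rr(th,psi,p,fl=1):
    return Rz(B[2])@Rx(np.radians(th))@Rz(-B[2])@tool(np.radians(psi),np.radians(p),fl)
E
cat > probe.py <<'E'
from h import *
def probe(name,G,th,psis=range(-180,180,15),ps=(-20,0,20,40,60,75)):
    print(name)
    for psi in psis:
        o=""
        for p in ps:
            n=0
            for fl in (1,-1):
                R=Rr(th,psi,p,fl); n+=env.inverse_kinematics(G+PZ*R[:,2],R) is not None
            o+=".12"[n]
        print("%5d"%psi,o)
probe("shelf",np.array([402,-348,140.]),0)
probe("low+",T(B,(-118,-35,120)),55)
probe("high+",T(B,(-84,-35,330)),55)
probe("ledge",T(B,(-69,-110,296)),0)
probe("mould",T(B,(-4,0,178)),0)
probe("mouldup",T(B,(-4,0,245)),0)
E
python3 probe.py
```

```text
shelf
 -180 ..2222
 -165 222222
 -150 222222
 -135 222222
 -120 222222
 -105 222222
  -90 222222
  -75 22.122
  -60 2...22
  -45 1...22
  -30 ....22
  -15 ....22
    0 .22222
   15 22..22
   30 222222
   45 222222
   60 222222
   75 222222
   90 .22222
  105 ..2222
  120 ...222
  135 ...222
  150 ...222
  165 ...222
low+
 -180 ...222
 -165 ...222
 -150 222222
 -135 222222
 -120 222222
 -105 222222
  -90 222222
  -75 222222
  -60 2..222
  -45 ...222
  -30 ....22
  -15 ....22
    0 ....22
   15 ....22
   30 ...222
   45 .22222
   60 .22222
   75 222222
   90 222222
  105 .22222
  120 ..2222
  135 ...222
  150 ...222
  165 ...222
high+
 -180 ....22
 -165 ....22
 -150 2...22
 -135 222222
 -120 222222
 -105 222222
  -90 222222
  -75 222222
  -60 222222
  -45 .22222
  -30 ...222
  -15 ....22
    0 ....22
   15 ....22
   30 ....22
   45 ...222
   60 ..2222
   75 222222
   90 222222
  105 222222
  120 .22222
  135 ...222
  150 ....22
  165 ....22
ledge
 -180 ...222
 -165 ...222
 -150 ..2222
 -135 222222
 -120 222222
 -105 222222
  -90 222222
  -75 222222
  -60 222222
  -45 ...222
  -30 ....22
  -15 ....22
    0 ....22
   15 ...222
   30 .22.22
   45 2.2222
   60 222222
   75 222222
   90 222222
  105 222222
  120 222222
  135 ...222
  150 ...222
  165 ...222
mould
 -180 ...222
 -165 ...222
 -150 ...222
 -135 ..2222
 -120 222222
 -105 222222
  -90 222222
  -75 222222
  -60 222222
  -45 222222
  -30 22.222
  -15 2...22
    0 1...22
   15 ....22
   30 ...222
   45 .22222
   60 222222
   75 222222
   90 222222
  105 222222
  120 222222
  135 ..2222
  150 ...222
  165 ...222
mouldup
 -180 ...222
 -165 ...222
 -150 ...222
 -135 ..2222
 -120 222222
 -105 222222
  -90 222222
  -75 222222
  -60 222222
  -45 222222
  -30 2..222
  -15 ....22
    0 ....12
   15 ....22
   30 2..222
   45 .22.22
   60 222222
   75 222222
   90 222222
  105 222222
  120 222222
  135 ..2222
  150 ...222
  165 ...222
```

```bash
cat > fit.py <<'E'
from h import *
from scipy.spatial.transform import Rotation as Ro
s=sensors.observe()
D=[(np.array(s["joint_positions"]),np.array(s["tcp_pos"]),np.array(s["ee_rot"]))]
rng=np.random.default_rng(0)
while len(D)<150:
    P=np.array([rng.uniform(200,700),rng.uniform(-500,500),rng.uniform(60,450)]); R=Ro.random(random_state=int(rng.integers(1e9))).as_matrix()
    if R[2,2]>0.3: continue
    q=env.inverse_kinematics(P,R)
    if q is not None: D.append((np.array(q),P,R))
Q=np.array([d[0] for d in D]);P=np.array([d[1] for d in D]);R=np.array([d[2] for d in D])
np.savez("data.npz",Q=Q,P=P,R=R)
def fk(x,Q):
    ax=x[:21].reshape(7,3); ax=ax/np.linalg.norm(ax,axis=1)[:,None]; off=x[21:45].reshape(8,3)*1000
    n=len(Q); Rm=np.repeat(np.eye(3)[None],n,0); p=np.tile(off[0],(n,1))
    for i in range(7):
        Rm=Rm@Ro.from_rotvec(Q[:,i,None]*ax[i]).as_matrix(); p=p+Rm@off[i+1]
    return p,Rm@Ro.from_rotvec(x[45:48]).as_matrix()
def res(x):
    p,Rm=fk(x,Q); return np.r_[((p-P)/1000).ravel(),(Rm-R).ravel()*.3]
best=None
for s1_ in (1,-1):
  for s3 in (1,-1):
   for s5 in (1,-1):
    for s7 in (1,-1):
     for w in (0,np.pi/2,np.pi,-np.pi/2):
      x0=np.r_[np.array([[0,0,s1_],[0,1,0],[0,0,s3],[0,1,0],[0,0,s5],[0,1,0],[0,0,s7]],float).ravel(),
       np.array([[0,0,.2],[0,0,.16],[0,0,.2],[0,0,.2],[0,0,.2],[0,0,.2],[0,0,.1],[0,0,.2]]).ravel(),0,0,w]
      c=np.sum(res(x0)**2)
      if best is None or c<best[0]: best=(c,x0,(s1_,s3,s5,s7,w))
print(best[0],best[2])
r=least_squares(res,best[1],max_nfev=300)
np.save("kin.npy",r.x); p,Rm=fk(r.x,Q)
print(r.cost,np.abs(p-P).max(),np.abs(Rm-R).max()); print(r.x[:21].reshape(7,3).round(3).tolist(),(r.x[21:45].reshape(8,3)*1000).round(1).tolist(),r.x[45:])
print(sensors.observe()["time"])
E
python3 fit.py
```

```text
2.350257999670394 (-1, -1, -1, -1, 1.5707963267948966)
3.274317657736922e-20 9.694380764813104e-08 9.509802494089836e-11
[[0.0, -0.0, -0.929], [-0.0, 0.723, -0.0], [0.0, 0.0, -0.932], [-0.0, 0.641, 0.0], [-0.0, 0.0, -1.046], [-0.0, 1.603, 0.0], [0.0, 0.0, -0.912]] [[-0.0, 0.0, 1300.7], [-0.0, 20.2, -964.5], [0.0, -31.7, 250.2], [-0.0, -42.9, 308.9], [0.0, 26.7, 178.8], [-0.0, -15.2, 203.3], [-0.0, 14.8, 126.9], [-0.0, -0.0, 223.0]] [ 2.17484001e-12 -5.91888873e-12  1.57079633e+00]
1.65
```

```bash
cat > clr.py <<'E'
import numpy as np
# box frame clearance of tool (fingers/body/wrist) 
def tool(psi,p,fl=1):
    z=np.array([np.cos(p)*np.cos(psi),np.cos(p)*np.sin(psi),-np.sin(p)]); y=fl*np.array([-np.sin(psi),np.cos(psi),0])
    return np.c_[np.cross(y,z),y,z]
def pts():
    L=[]
    for b in np.arange(54,190,8):
        for u in np.linspace(-40,40,9):
            for v in np.linspace(-42,42,9):
                if abs(u)>39 or abs(v)>41: L.append((u,v,-b))
    for b in np.arange(190,380,8):
        for a in np.arange(0,2*np.pi,.3): L.append((50*np.cos(a),50*np.sin(a),-b))
    for b in np.arange(-18,54,6):
        for v in (-48,-30,30,48):
            for u in (-11,11): L.append((u,v,-b))
    return np.array(L,float)
PT=pts()
def clearance(G,R,post=(-69,-110)):
    X=G+PT@R.T; x,y,z=X.T; c=[]
    m=(x<-52)&(x>-90); c.append((373-z[m])) ; 
    m=(x>=-52)&(x<55); s=np.tan(np.radians(48)); c.append(((255+(55-x[m])*s)-z[m])*np.cos(np.radians(48)))
    m=(x>-95)&(x<-47)&(abs(y)<156); c.append(z[m]-171)
    m=(abs(y-88)<25)&(abs(x)<50); c.append(z[m]-173)
    m=(abs(y+89)<29)&(abs(x)<50); c.append(z[m]-181)
    m=(z<371)&(z>165); c.append(np.hypot(x[m]-post[0],y[m]-post[1])-16)
    return [a.min() if len(a) else 999 for a in c]
if __name__=="__main__":
    out=[]
    for az in range(-90,95,5):
        for p in range(0,70,5):
            R=tool(np.radians(az),np.radians(p))
            for gz in (175,182):
                cs=[]
                for d in ((0,0),(0,30),(0,66),(-30,66),(-60,66),(-100,66)):
                    cs.append(min(clearance(np.array([-4+d[0],0,gz+d[1]]),R)))
                out.append((min(cs),az,p,gz,np.round(cs).tolist()))
    out.sort(key=lambda o:-o[0])
    for o in out[:25]: print(o)
E
python3 clr.py
```

```text
(np.float64(9.207045791396808), -10, 35, 182, [9.0, 39.0, 11.0, 34.0, 45.0, 47.0])
(np.float64(9.207045791396808), -5, 35, 182, [9.0, 39.0, 15.0, 38.0, 46.0, 47.0])
(np.float64(9.207045791396808), 0, 35, 182, [9.0, 39.0, 20.0, 38.0, 46.0, 48.0])
(np.float64(9.207045791396808), 5, 35, 182, [9.0, 39.0, 15.0, 38.0, 45.0, 49.0])
(np.float64(9.207045791396808), 10, 35, 182, [9.0, 39.0, 11.0, 34.0, 43.0, 50.0])
(np.float64(8.068753198313999), 0, 40, 175, [8.0, 38.0, 10.0, 36.0, 46.0, 48.0])
(np.float64(6.197452775783404), -15, 35, 182, [9.0, 37.0, 6.0, 29.0, 44.0, 48.0])
(np.float64(6.197452775783404), 15, 35, 182, [9.0, 31.0, 6.0, 29.0, 41.0, 51.0])
(np.float64(4.940080822259972), -10, 40, 175, [8.0, 38.0, 5.0, 31.0, 45.0, 47.0])
(np.float64(4.940080822259972), -5, 40, 175, [8.0, 38.0, 5.0, 31.0, 46.0, 47.0])
(np.float64(4.940080822259972), 5, 40, 175, [8.0, 38.0, 5.0, 31.0, 45.0, 49.0])
(np.float64(4.940080822259972), 10, 40, 175, [8.0, 38.0, 5.0, 31.0, 43.0, 50.0])
(np.float64(3.3589838486224437), -20, 30, 182, [3.0, 33.0, 15.0, 38.0, 42.0, 50.0])
(np.float64(3.3589838486224437), -15, 3
[... 256 characters left out ...]
 [3.0, 33.0, 27.0, 46.0, 46.0, 48.0])
(np.float64(3.3589838486224437), 5, 30, 182, [3.0, 33.0, 24.0, 43.0, 45.0, 49.0])
(np.float64(3.3589838486224437), 10, 30, 182, [3.0, 33.0, 21.0, 39.0, 43.0, 50.0])
(np.float64(3.3589838486224437), 15, 30, 182, [3.0, 31.0, 18.0, 35.0, 41.0, 51.0])
(np.float64(3.082381699752318), 0, 40, 182, [15.0, 39.0, 3.0, 29.0, 46.0, 48.0])
(np.float64(2.2070457913968085), -20, 35, 175, [2.0, 32.0, 9.0, 32.0, 42.0, 50.0])
(np.float64(2.2070457913968085), -15, 35, 175, [2.0, 32.0, 13.0, 36.0, 44.0, 48.0])
(np.float64(2.2070457913968085), -10, 35, 175, [2.0, 32.0, 18.0, 41.0, 45.0, 47.0])
(np.float64(2.2070457913968085), -5, 35, 175, [2.0, 32.0, 22.0, 45.0, 46.0, 47.0])
```

```bash
cat > kin.py <<'E'
import numpy as np
from scipy.optimize import least_squares
from scipy.spatial.transform import Rotation as Ro
X=np.load("kin.npy"); AX=X[:21].reshape(7,3); AX=AX/np.linalg.norm(AX,axis=1)[:,None]; OFF=X[21:45].reshape(8,3)*1000; RE=Ro.from_rotvec(X[45:48]).as_matrix()
LO=np.array([-3.06,-.37,-1.25,.18,-1.1,.23,-2.94])+.02; HI=np.array([3.06,2.12,1.32,2.47,4.24,1.98,2.94])-.02
Ks=[np.array([[0,-a[2],a[1]],[a[2],0,-a[0]],[-a[1],a[0],0]]) for a in AX]; K2=[k@k for k in Ks]
def fk(q,full=False):
    R=np.eye(3); p=OFF[0].copy(); J=[];Z=[]
    for i in range(7):
        Z.append(R@AX[i]); J.append(p.copy()); R=R@(np.eye(3)+np.sin(q[i])*Ks[i]+(1-np.cos(q[i]))*K2[i]); p=p+R@OFF[i+1]
    return (p,R@RE,J,Z) if full else (p,R@RE)
def jac(q):
    p,R,J,Z=fk(q,True)
    return np.array([np.r_[np.cross(z,p-j)/1000,z] for z,j in zip(Z,J)]).T,p,R
def err(q,P,R):
    p,r=fk(q); return np.r_[(p-P)/1000,Ro.from_matrix(R@r.T).as_rotvec()*-1]
def ik(P,R,seeds,near=None,w=0.0,n=1):
    out=[]
    for s in seeds:
        f=lambda q:err(q,P,R); j=lambda q:jac(q)[0]
        r=least_squares(f,np.clip(s,LO+1e-3,HI-1e-3),jac=j,bounds=(LO,HI),max_nfev=60,xtol=1e-10,ftol=1e-12,gtol=1e-12)
        if r.cost<1e-9: out.append(r.x)
        if len(out)>=n: break
    return out
rng=np.random.default_rng(1)
def seeds(n): return rng.uniform(LO,HI,(n,7))
def links(q):  # shoulder, elbow(j4), wrist(j6) positions; on-axis
    p,R,J,Z=fk(q,True); return J
E
cat > reach.py <<'E'
from kin import *
from h import T,Rz,B,PZ,tool
import sys
def scan(name,Gb,azs=range(-90,95,10),ps=(0,10,20,30,40,50,60)):
    print(name)
    for az in azs:
        o=""
        for p in ps:
            R=Rz(B[2])@tool(np.radians(az),np.radians(p)); n=len(ik(T(B,Gb)+PZ*R[:,2],R,seeds(12),n=1)); o+=".X"[n>0]
        print(az,o)
scan("mould",(-4,0,181)); scan("up",(-14,0,247))
E
time python3 reach.py
```

```text
mould
-90 XXXXXXX
-80 XXXXXXX
-70 XXXXXXX
-60 XXXXXXX
-50 XXXXXXX
-40 ....XXX
-30 .....XX
-20 .....XX
-10 .....XX
0 .....XX
10 .....XX
20 X...XXX
30 XXXXXXX
40 .....XX
50 ..XXXXX
60 X.XXXXX
70 XXXXXXX
80 XXXXXXX
90 X.XXXXX
up
-90 XXXXXXX
-80 XXXXXXX
-70 XXXXXXX
-60 XXXXXXX
-50 XXXXXXX
-40 ....XXX
-30 .....XX
-20 .....XX
-10 .....XX
0 .....XX
10 .....XX
20 ....XXX
30 XXXXX.X
40 .....XX
50 .XXXXXX
60 XXX.XXX
70 X..XXXX
80 .XXX..X
90 .XXXXX.
real	2m36.542s
user	2m36.765s
sys	0m0.116s
```

```bash
python3 - <<'E'
from clr import *
for gz in (178,182):
  for az in (-40,-45,-50,-60,-70):
    print(gz,az,[(p,[int(min(clearance(np.array([-4+dx,0,gz+d]),tool(np.radians(az),np.radians(p))))) for dx,d in ((0,0),(0,15),(0,30),(-6,50),(-10,74),(-40,74),(-70,74),(-110,74))]) for p in (0,10,20,30,35,40,45)])
E
```

```text
178 -40 [(0, [-35, -20, -5, 15, 12, 35, 41, 70]), (10, [-25, -10, 4, 24, 14, 36, 48, 67]), (20, [-14, 0, 15, 28, 15, 38, 47, 64]), (30, [-2, 12, 27, 19, 0, 23, 43, 62]), (35, [3, 18, 18, 7, -16, 6, 34, 61]), (40, [6, 12, -2, -11, -35, -6, 24, 61]), (45, [6, -8, -23, -38, -56, -30, 9, 60])]
178 -45 [(0, [-35, -20, -5, 15, 11, 33, 41, 70]), (10, [-25, -10, 4, 24, 12, 34, 50, 67]), (20, [-14, 0, 15, 26, 13, 35, 50, 64]), (30, [-2, 12, 26, 17, -4, 15, 39, 62]), (35, [3, 18, 9, -1, -22, -2, 29, 61]), (40, [6, 2, -12, -25, -46, -16, 19, 61]), (45, [-10, -25, -40, -49, -67, -35, 3, 60])]
178 -50 [(0, [-35, -20, -5, 15, 10, 32, 41, 70]), (10, [-25, -10, 4, 24, 11, 33, 50, 67]), (20, [-14, 0, 15, 22, 9, 31, 51, 64]), (30, [-2, 12, 22, 6, -13, 7, 35, 62]), (35, [1, 13, -1, -14, -34, -11, 20, 61]), (40, [2, -11, -26, -37, -56, -26, 9, 61]), (45, [-27, -42, -57, -66, -84, -39, -7, 54])]
178 -60 [(0, [-35, -20, -5, 15, 8, 30, 41, 70]), (10, [-25, -10, 4, 23, 9, 32, 50, 67]), (20, [-14, 0, 15, 15, 2, 21, 40, 64]), (30, [-2, 5, -9, -21, -41, -5, 15, 62]), (35, [-8, -23, -38, -49, -68, -27, 2, 57]),
[... 1254 characters left out ...]
 5, 65]), (45, [-31, -46, -61, -70, -88, -43, -11, 50])]
182 -60 [(0, [-31, -16, -1, 18, 5, 27, 45, 74]), (10, [-21, -6, 8, 20, 7, 29, 51, 71]), (20, [-10, 4, 19, 12, 0, 17, 36, 68]), (30, [1, 1, -13, -25, -45, -9, 11, 66]), (35, [-12, -27, -42, -53, -72, -31, -1, 53]), (40, [-48, -63, -78, -87, -105, -55, -20, 46]), (45, [-91, -106, -121, -126, -145, -83, -39, 39])]
182 -70 [(0, [-31, -16, -1, 18, 5, 27, 45, 45]), (10, [-21, -6, 8, 13, 0, 22, 44, 64]), (20, [-10, 4, -1, -16, -34, -4, 17, 58]), (30, [-35, -50, -65, -77, -101, -55, -8, 47]), (35, [-60, -75, -90, -110, -134, -90, -26, 39]), (40, [-87, -102, -117, -134, -158, -127, -50, 31]), (45, [-108, -123, -138, -158, -182, -165, -80, 16])]
```

```bash
cat > bik.py <<'E'
from kin import *
def bfk(Q):
    n=len(Q); R=np.repeat(np.eye(3)[None],n,0); p=np.tile(OFF[0],(n,1)); J=[];Z=[]
    for i in range(7):
        Z.append(R@AX[i]); J.append(p.copy())
        s=np.sin(Q[:,i])[:,None,None]; c=(1-np.cos(Q[:,i]))[:,None,None]
        R=R@(np.eye(3)+s*Ks[i]+c*K2[i]); p=p+R@OFF[i+1]
    return p,R@RE,np.stack(J,1),np.stack(Z,1)
def rotvec(M): return Ro.from_matrix(M).as_rotvec()
def bik(P,R,Q,it=60):
    """batch: P(n,3) R(n,3,3) Q seeds(n,7). returns Q, ok"""
    Q=Q.copy(); mid=(LO+HI)/2
    for k in range(it):
        p,r,J,Z=bfk(Q)
        e=np.c_[(P-p)/1000,rotvec(R@r.transpose(0,2,1))]
        A=np.concatenate([np.cross(Z,p[:,None]-J)/1000,Z],2).transpose(0,2,1)
        lam=1e-4 if k>it//2 else 1e-3
        dq=np.einsum('nji,nj->ni',A,np.linalg.solve(A@A.transpose(0,2,1)+lam*np.eye(6),e[...,None])[...,0])
        # push off limits with null space
        g=-0.05*((Q-mid)/(HI-LO))*(k<it*0.7)
        Ap=np.linalg.pinv(A); N=np.eye(7)-Ap@A; dq=dq+(N@g[...,None])[...,0]
        m=np.abs(dq).max(1,keepdims=True); dq*=np.minimum(1,.4/np.maximum(m,1e-9))
        Q=np.clip(Q+dq,LO,HI)
    p,r,_,_=bfk(Q); ok=(np.linalg.norm(P-p,axis=1)<.3)&(np.linalg.norm(rotvec(R@r.transpose(0,2,1)),axis=1)<.002)
    return Q,ok
def reach(P,R,ns=24,seed=0):
    n=len(P); S=np.random.default_rng(seed).uniform(LO,HI,(n*ns,7))
    Q,ok=bik(np.repeat(P,ns,0),np.repeat(R,ns,0),S,40)
    return Q.reshape(n,ns,7),ok.reshape(n,ns)
E
cat > search.py <<'E'
from bik import *
from h import T,Rz,B,PZ,tool
from clr import PT,clearance
import time
Rb=Rz(B[2])
def edge(a):
    e=a-np.arctan2(72,170); return np.array([55-184.6*np.cos(e),255+184.6*np.sin(e)])
def lean(th,be):  # post axis leans by th toward azimuth be (box frame)
    k=np.array([-np.sin(be),np.cos(be),0]); return Ro.from_rotvec(th*k).as_matrix()
th_=np.linspace(0,2*np.pi,12,endpoint=False)
POST=np.array([(16*np.cos(t),16*np.sin(t),z) for z in np.arange(0,201,10) for t in th_])
def state(a,p0,az,th,be,g,yc):
    """box frame grasp point G, R; upper rim point at lip edge"""
    L=lean(th,be); x,z=edge(a)
    pts=POST@L.T; top=pts[pts[:,2].argmax()]
    if th<1e-6: top=np.array([0,0,200.])
    base=np.array([x,yc,z])-top
    R=L@tool(az,p0); G=base+L@np.array([0,0,g]); return G,R,base,L
def okstate(a,G,R,base,L):
    x0,z0=edge(a)
    X=G+PT@R.T; Y=base+POST@L.T
    if X[:,2].min()<8 or Y[:,2].min()<4: return False
    if a<1.05:
        ang=np.radians(63)-a  # lip slope (down to front)
        for S,m in ((X,8),(Y,-1)):
            x,y,z=S.T; b=(x>x0-(m if m>0 else 0))&(abs(y)<163)&(x<60)
            if S is Y: b&=(x>x0+2)
            zl=z0+np.clip(x-x0,0,34*np.cos(ang))*np.tan(ang)
            if (b&(z>zl-m)).any(): return False
    for S in (X,Y):
        x,y,z=S.T; b=(x>-98)&(abs(y)<160)
        if (b&(z<175)&(z>160)).any() or (b&(x>-59)&(z<175)).any(): return False
    return True
if __name__=="__main__":
    for g in (100,120):
     for name,a,ths,bes in (("low",0.0,(50,55,60,65),range(-180,180,30)),("up",1.12,(0,),(0,))):
      C=[];I=[]
      for p0 in range(-30,61,15):
        for az in range(-90,91,15):
          for th in ths:
            for be in bes:
                for yc in (-90,):
                    s=state(a,*np.radians((p0,az,th,be)),g,yc)
                    if name=="up":
                        G=np.array([-69,-100,171+g+4.]); 
                        if min(clearance(G,s[1],post=(-500,0)))<3: continue
                        s=(G,)+s[1:]
                    elif not okstate(a,*s): continue
                    C.append(s);I.append((p0,az,th,be,yc))
      if not C: print(g,name,"none"); continue
      Rw=np.array([Rb@s[1] for s in C]); P=np.array([T(B,s[0]) for s in C])+PZ*Rw[:,:,2]
      Q,ok=reach(P,Rw,16); n=ok.sum(1)
      print(g,name,len(C),(n>0).sum())
      if name=="up": UP=sorted(set((i[0],i[1]) for i,k in zip(I,n) if k)); print(UP)
      else: LOWS=[(i[:4]) for i,k in zip(I,n) if k]
     ps=set(u[0] for u in UP); print([l for l in LOWS if l[0] in ps])
E
time python3 search.py
```

```text
100 low 480 239
100 up 56 18
[(-30, 60), (-30, 75), (-30, 90), (-15, -75), (-15, -60), (-15, 45), (-15, 75), (-15, 90), (0, -90), (0, -75), (0, 45), (0, 60), (0, 75), (0, 90), (15, -75), (15, 60), (15, 75), (30, 15)]
[(-30, -90, 65, -30), (-30, 15, 55, 90), (-30, 15, 60, 90), (-30, 15, 65, 90), (-30, 30, 50, 90), (-30, 30, 55, 90), (-30, 30, 60, 90), (-30, 30, 65, 90), (-30, 45, 50, 90), (-30, 45, 55, 90), (-30, 45, 60, 0), (-30, 45, 60, 90), (-30, 45, 65, 0), (-30, 45, 65, 30), (-30, 45, 65, 90), (-30, 60, 50, 90), (-30, 60, 55, 0), (-30, 60, 55, 90), (-30, 60, 60, 0), (-30, 60, 60, 90), (-30, 60, 65, 0), (-30, 60, 65, 30), (-30, 60, 65, 90), (-30, 75, 50, 90), (-30, 75, 55, 0), (-30, 75, 55, 90), (-30, 75, 60, 0), (-30, 75, 60, 90), (-30, 75, 65, 30), (-30, 75, 65, 90), (-30, 90, 50, 90), (-30, 90, 55, 90), (-30, 90, 60, 90), (-30, 90, 65, 30), (-30, 90, 65, 90), (-15, -90, 60, 0), (-15, -90, 65, -30), (-15, -90, 65, 0), (-15, -75, 65, -30), (-15, 15, 50, 90), (-15, 30, 50, 90), (-15, 30, 55, 90), (-15, 30, 60, 90), (-15, 30, 65, 90), (-15, 45, 50, 90), (-15, 45, 55, 0), (-15, 45, 
[... 5058 characters left out ...]
 (30, 0, 60, 0), (30, 0, 65, -30), (30, 0, 65, 30), (30, 15, 55, 0), (30, 15, 65, -30), (30, 30, 55, -90), (30, 30, 60, -90), (30, 30, 65, -30), (30, 45, 65, -30), (30, 60, 65, -30), (30, 75, 65, -30), (30, 90, 65, -30), (45, -90, 50, 90), (45, -90, 55, 90), (45, -75, 50, 90), (45, -75, 55, 90), (45, -60, 50, 90), (45, -60, 55, 90), (45, -60, 60, 90), (45, -45, 65, 90), (45, 15, 50, -90), (45, 15, 60, -90), (45, 30, 50, -90), (45, 30, 55, -90), (45, 30, 60, -90), (45, 45, 50, -90), (45, 45, 55, -90), (45, 45, 60, -90), (45, 45, 65, -90), (45, 60, 55, -90), (45, 60, 60, -90), (45, 75, 50, -90), (45, 75, 55, -90), (45, 90, 50, -90), (45, 90, 55, -90)]
real	0m21.594s
user	0m21.594s
sys	0m0.297s
```

```bash
cat > plan.py <<'E'
from search import *
LP=np.arctan2(72,170)
def ridge(th):  # ridge rim point rel. to post base centre, lean th toward +x (box)
    return np.array([200*np.sin(th)-16*np.cos(th),0,200*np.cos(th)+16*np.sin(th)])
def pose(x,y,z,thd,az,p0,g):
    """post with ridge point at (x,y,z) box; returns box G,R"""
    th=np.radians(thd); L=lean(th,0.0)
    if thd==0: rp=np.array([0,0,200.])
    else: rp=ridge(th)
    base=np.array([x,y,z])-rp; R=L@tool(np.radians(az),np.radians(p0)); return base+L@np.array([0,0,g]),R,base,L
def world(G,R):
    Rw=Rb@R; return T(B,G)+PZ*Rw[:,2],Rw
def traj(az,p0,g,y):
    W=[]
    def add(*a): W.append(pose(*a,az,p0,g))
    e0=edge(0)
    add(e0[0]-50,y,170,57); add(e0[0]-1,y,172,57)
    for a,th in ((.1,52),(.2,45),(.35,32),(.5,22),(.7,14),(.9,11),(1.02,9),(1.12,8)):
        x,z=edge(a); add(x,y,z,th)
    # upright: centre top at (-80,y,380) then (-69)
    add(-78,y,380,0); add(-69,y,379,0); add(-69,y,371,0)
    return W
def follow(ws,q,mx=.8):
    out=[]
    for P,R in ws:
        qn,ok=bik(P[None],R[None],q[None],50)
        if not ok[0]: return None
        out.append(qn[0]); q=qn[0]
    return out
if __name__=="__main__":
    for g in (110,125):
     for p0 in (-15,0,15):
      for az in (40,50,60,70,-50,-60,-75):
       for y in (105,-105):
        W=traj(az,p0,g,y)
        bad=[i for i,w in enumerate(W[1:9]) if not okstate((0,.1,.2,.35,.5,.7,.9,1.02)[i],*w)]
        cl=[round(min(clearance(w[0],w[1],post=(-500,0)))) for w in W[-3:]]
        ws=[world(w[0],w[1]) for w in W]
        Q,ok=reach(np.array([ws[1][0]]),np.array([ws[1][1]]),40); best=None
        for q in Q[0][ok[0]]:
            f=follow(ws,q)
            if f is None: continue
            f=np.array(f); st=np.abs(np.diff(f,axis=0)).max(); mg=np.minimum(f-LO,HI-f).min()
            if best is None or st<best[0]: best=(round(st,2),round(mg,2))
        print(g,p0,az,y,"bad",bad,"cl",cl,ok.sum(),best)
E
time python3 plan.py
```

```text
110 -15 40 105 bad [7] cl [34, 28, 33] 0 None
110 -15 40 -105 bad [7] cl [34, 28, 33] 10 None
110 -15 50 105 bad [7] cl [31, 25, 30] 0 None
110 -15 50 -105 bad [7] cl [31, 25, 30] 17 None
110 -15 60 105 bad [7] cl [29, 23, 28] 5 None
110 -15 60 -105 bad [7] cl [29, 23, 28] 21 None
110 -15 70 105 bad [7] cl [28, 22, 24] 12 None
110 -15 70 -105 bad [7] cl [28, 22, 27] 25 (np.float64(0.15), np.float64(0.07))
110 -15 -50 105 bad [7] cl [31, 25, 30] 0 None
110 -15 -50 -105 bad [7] cl [31, 25, 30] 0 None
110 -15 -60 105 bad [7] cl [29, 23, 28] 14 None
110 -15 -60 -105 bad [7] cl [29, 23, 28] 0 None
110 -15 -75 105 bad [7] cl [28, 22, 27] 22 (np.float64(0.15), np.float64(0.18))
110 -15 -75 -105 bad [7] cl [28, 20, 12] 0 None
110 0 40 105 bad [7] cl [35, 29, 34] 0 None
110 0 40 -105 bad [7] cl [35, 29, 34] 18 None
110 0 50 105 bad [7] cl [32, 26, 31] 0 None
110 0 50 -105 bad [7] cl [32, 26, 31] 21 None
110 0 60 105 bad [7] cl [30, 24, 30] 12 None
110 0 60 -105 bad [7] cl [30, 24, 30] 26 (np.float64(0.18), np.float64(0.0))
110 0 70 105 bad [4, 7] cl [30, 24, 29] 17 None
110 0 70 -105 bad [4, 
[... 3027 characters left out ...]
, 6] 19 None
125 15 60 -105 bad [7] cl [1, -2, 6] 29 (np.float64(0.2), np.float64(0.02))
125 15 70 105 bad [0, 1, 2, 3, 4, 5, 6, 7] cl [-14, -17, -9] 22 None
125 15 70 -105 bad [7] cl [-14, -17, -9] 28 (np.float64(0.18), np.float64(0.15))
125 15 -50 105 bad [7] cl [9, 6, 14] 22 None
125 15 -50 -105 bad [7] cl [9, 6, 14] 0 None
125 15 -60 105 bad [7] cl [1, -2, 6] 22 (np.float64(0.26), np.float64(0.13))
125 15 -60 -105 bad [0, 1, 2, 3, 4, 5, 6, 7] cl [1, -2, 6] 21 None
125 15 -75 105 bad [7] cl [-18, -24, -16] 23 (np.float64(0.2), np.float64(0.32))
125 15 -75 -105 bad [0, 1, 2, 3, 4, 5, 6, 7] cl [-18, -24, -16] 27 (np.float64(0.25), np.float64(0.05))
real	4m50.913s
user	4m51.019s
sys	0m0.132s
```

```bash
cat > plan2.py <<'E'
from plan import *
def mpath(az,s):
    W=[]
    for dx,dy,dz,p in ((-60,0,45,25),(-30,0,22,33),(0,0,0,36),(0,0,15,32),(0,0,30,26),(-6,0,50,20),(-10,0,74,16),(-50,0,76,16),(-120,0,80,20)):
        back=0
        R=tool(np.radians(az),np.radians(p)); G=np.array([-4.+dx,dy,180.+dz])
        W.append((G,R))
    return W
if __name__=="__main__":
    for az in (-40,-45,-50,-55,40,45,50,55):
        W=mpath(az,0); post=(-69,-90 if az<0 else 90)
        cl=[round(min(clearance(*w,post=post))) for w in W]
        ws=[world(*w) for w in W]; Q,ok=reach(np.array([ws[2][0]]),np.array([ws[2][1]]),60); R=[]
        for q in Q[0][ok[0]]:
            f=follow(ws,q); 
            if f is None: continue
            f=np.array(f); R.append((round(np.minimum(f-LO,HI-f).min(),2),round(np.abs(np.diff(f,axis=0)).max(),2)))
        print(az,cl,ok.sum(),max(R) if R else None)
    for p in (20,40,60):
      for az in range(20,141,20):
        R=tool(np.radians(az),np.radians(p)); P=np.array([430,344,81+66.])+PZ*R[:,2]; Q,ok=reach(P[None],R[None],30)
        m=[np.minimum(q-LO,HI-q).min() for q in Q[0][ok[0]]]; print("wheel world",az,p,len(m),round(max(m),2) if m else None)
    for y in (-75,-90,75,90):
      for az in ((65,70,75,80) if y<0 else (-65,-70,-75,-80)):
        W=traj(az,0,118,y); ws=[world(w[0],w[1]) for w in W]
        Q,ok=reach(np.array([ws[1][0]]),np.array([ws[1][1]]),40); R=[]
        for q in Q[0][ok[0]]:
            f=follow(ws,q)
            if f is None: continue
            f=np.array(f); R.append(round(np.minimum(f-LO,HI-f).min(),2))
        print("post",y,az,max(R) if R else None)
E
time python3 plan2.py
```

```text
-40 [25, 12, 6, 17, 25, 28, 14, 24, 63] 0 None
-45 [28, 12, 6, 17, 25, 25, 12, 26, 66] 28 None
-50 [31, 12, 4, 17, 25, 21, 11, 28, 69] 33 None
-55 [34, 12, 0, 12, 22, 18, 8, 32, 72] 31 None
40 [25, 12, -2, 9, 17, 28, 14, 24, 63] 0 None
45 [28, 12, -2, 9, 17, 25, 12, 26, 66] 0 None
50 [31, 12, -2, 9, 17, 21, 11, 28, 69] 13 None
55 [34, 12, -2, 9, 17, 18, 8, 32, 72] 13 None
wheel world 20 20 0 None
wheel world 40 20 0 None
wheel world 60 20 0 None
wheel world 80 20 0 None
wheel world 100 20 10 0.03
wheel world 120 20 11 0.44
wheel world 140 20 13 0.53
wheel world 20 40 0 None
wheel world 40 40 0 None
wheel world 60 40 0 None
wheel world 80 40 2 0.02
wheel world 100 40 9 0.0
wheel world 120 40 11 0.44
wheel world 140 40 13 0.55
wheel world 20 60 10 0.14
wheel world 40 60 13 0.11
wheel world 60 60 6 0.13
wheel world 80 60 3 0.05
wheel world 100 60 16 0.18
wheel world 120 60 17 0.36
wheel world 140 60 20 0.54
post -75 65 0.02
post -75 70 0.08
post -75 75 0.14
post -75 80 0.19
post -90 65 0.04
post -90 70 0.1
post -90 75 0.15
post -90 80 0.2
post 75 -65 0.08
post 75 -70 0.14
post 75 -75 0.2
post 75 -80 0.26
post 90 -65 0.11
post 90 -70 0.17
post 90 -75 0.23
post 90 -80 0.29
real	3m8.194s
user	3m7.411s
sys	0m0.228s
```

```bash
cat > plan3.py <<'E'
from plan import *
def mpath(a):
    W=[]
    for dx,dy,dz,p,az in ((-80,0,60,25,a[3]),(-30,0,22,33,a[1]),(0,0,0,36,a[0]),(0,0,15,32,a[0]),(0,0,30,26,a[0]),(-6,0,50,20,a[1]),(-10,0,74,15,a[1]),(-50,0,76,15,a[2]),(-90,0,78,15,a[3]),(-130,0,80,15,a[4])):
        R=tool(np.radians(az),np.radians(p)); G=np.array([-4.+dx,dy,180.+dz]); W.append((G,R))
    return W
if __name__=="__main__":
    from h import onz
    print(onz("top",(70,385),100),onz("top",(40,385),100),onz("top",(100,380),100))
    for a in ((-47,-50,-60,-75,-80),(-50,-55,-65,-75,-90),(-45,-52,-60,-70,-80)):
        W=mpath(a); cl=[round(min(clearance(*w,post=(-69,-90)))) for w in W]
        ws=[world(*w) for w in W]; Q,ok=reach(np.array([ws[2][0]]),np.array([ws[2][1]]),60); R=[]
        for q in Q[0][ok[0]]:
            n=[]; qq=q
            for w in ws[2:]:
                f=follow([w],qq)
                if f is None: break
                qq=f[0]; n.append(round(np.minimum(qq-LO,HI-qq).min(),2))
            R.append((len(n),n,q.round(2).tolist()))
        R.sort(key=lambda r:(r[0],min(r[1]) if r[1] else 0)); print(a,cl,len(R),R[-1] if R else None)
    for p in (15,35,60):
      o=""
      for az in range(-180,181,20):
        R=tool(np.radians(az),np.radians(p)); P=np.array([430,344,81+66.])+PZ*R[:,2]; Q,ok=reach(P[None],R[None],20)
        m=[np.minimum(q-LO,HI-q).min() for q in Q[0][ok[0]]]; o+=f" {az}:{max(m) if m else -1:.2f}"
      print(p,o)
E
time python3 plan3.py
```

```text
[ 96.60147021 596.73379346 100.        ] [ 93.56399707 686.66835649 100.        ] [113.17440553 508.78988871 100.        ]
(-47, -50, -60, -75, -80) [20, 12, 6, 17, 25, 21, 11, 34, 38, 64] 33 (8, [np.float64(0.06), np.float64(0.04), np.float64(0.02), np.float64(0.03), np.float64(0.01), np.float64(0.06), np.float64(0.18), np.float64(0.16)], [-0.21, 0.75, -0.44, 2.39, 1.88, 1.21, -1.4])
(-50, -55, -65, -75, -90) [20, 12, 4, 17, 25, 18, 9, 30, 38, 5] 33 (8, [np.float64(0.09), np.float64(0.08), np.float64(0.06), np.float64(0.1), np.float64(0.08), np.float64(0.13), np.float64(0.18), np.float64(0.29)], [-0.22, 0.76, -0.46, 2.36, 1.81, 1.22, -1.39])
(-45, -52, -60, -70, -80) [30, 12, 6, 17, 25, 20, 11, 34, 46, 64] 28 (2, [np.float64(0.04), np.float64(0.02)], [-0.21, 0.75, -0.43, 2.41, 1.93, 1.2, -1.41])
15  -180:-1.00 -160:-1.00 -140:-1.00 -120:-1.00 -100:0.02 -80:0.36 -60:0.59 -40:0.61 -20:0.32 0:0.05 20:-1.00 40:-1.00 60:-1.00 80:-1.00 100:0.06 120:0.45 140:0.53 160:0.32 180:-1.00
35  -180:0.30 -160:0.12 -140:0.05 -120:0.13 -100:0.33 -80:0.60 -60:0.78 -40:0.55 -20:0.30 0:0.06 20:-1.00 40:-1.00 60:-1.00 80:0.01 100:0.01 120:0.39 140:0.58 160:0.54 180:0.30
60  -180:0.73 -160:0.63 -140:0.60 -120:0.65 -100:0.76 -80:0.80 -60:0.66 -40:0.52 -20:0.37 0:0.24 20:0.14 40:0.11 60:0.13 80:0.04 100:0.18 120:0.33 140:0.42 160:0.57 180:0.73
real	0m29.707s
user	0m29.932s
sys	0m0.176s
```

```bash
cat > plan4.py <<'E'
from plan import *
AZ,P0,G0,Y=77,0,118,-88
KEY=((.1,52),(.2,46),(.35,36),(.5,27),(.7,19),(.85,15),(.97,12),(1.05,10),(1.13,8))
def ptraj():
    W=[];A=[]
    e=edge(0)
    W.append(pose(e[0]-60,Y,168,57,AZ,P0,G0)); A.append(-1)
    W.append(pose(e[0]-2,Y,171,57,AZ,P0,G0)); A.append(0)
    for a,th in KEY:
        x,z=edge(a); W.append(pose(x-2,Y,z,th,AZ,P0,G0)); A.append(a)
    W.append(pose(-80,Y,384,0,AZ,P0,G0)); A.append(1.15)
    W.append(pose(-69,Y,381,0,AZ,P0,G0)); A.append(1.15)
    W.append(pose(-69,Y,371,0,AZ,P0,G0)); A.append(1.1)
    return W,A
if __name__=="__main__":
    W,A=ptraj()
    for w,a in zip(W,A):
        Yp=w[2]+POST@w[3].T; x,y,z=Yp.T; m=(x>-95)&(z<340)
        print(a,"ok" if a<0 or a>1.04 or okstate(a,*w) else "BAD","postmin z over ledge",round(z[m].min()) if m.any() else None,"minz",round(z.min()), "base",w[2].round())
    shelfR=Rb@tool(np.radians(70-10.5),0.0)
    sh=np.array([402.5,-348.5,14+G0])
    ws=[world(w[0],w[1]) for w in W]
    Q,ok=reach(np.array([ws[1][0]]),np.array([ws[1][1]]),80,seed=3); R=[]
    for q in Q[0][ok[0]]:
        f=follow(ws,q)
        if f is None: continue
        f=np.array(f); R.append((np.minimum(f-LO,HI-f).min(),f))
    R.sort(key=lambda r:-r[0]); seen=[]
    for m,f in R:
        if any(np.abs(f[1]-s).max()<.3 for s in seen): continue
        seen.append(f[1]); J=[links(q) for q in f]
        print(round(m,2),f[1].round(2).tolist(),f[-1].round(2).tolist(),"elbow",J[1][3].round(),J[-1][3].round(),"wrist",J[1][5].round(),J[-1][5].round())
    np.save("post_f.npy",R[0][1])
E
python3 plan4.py
```

```text
-1 ok postmin z over ledge None minz 32 base [-334.  -88.   46.]
0 ok postmin z over ledge None minz 35 base [-276.  -88.   49.]
0.1 ok postmin z over ledge None minz 52 base [-271.  -88.   65.]
0.2 ok postmin z over ledge None minz 56 base [-261.  -88.   68.]
0.35 ok postmin z over ledge None minz 65 base [-236.  -88.   74.]
0.5 ok postmin z over ledge None minz 81 base [-207.  -88.   88.]
0.7 ok postmin z over ledge 299 minz 110 base [-173.  -88.  115.]
0.85 ok postmin z over ledge 288 minz 134 base [-150.  -88.  138.]
0.97 ok postmin z over ledge 240 minz 152 base [-128.  -88.  156.]
1.05 ok postmin z over ledge 184 minz 164 base [-113.  -88.  167.]
1.13 ok postmin z over ledge 176 minz 176 base [-97. -88. 178.]
1.15 ok postmin z over ledge 184 minz 184 base [-80. -88. 184.]
1.15 ok postmin z over ledge 181 minz 181 base [-69. -88. 181.]
1.1 ok postmin z over ledge 171 minz 171 base [-69. -88. 171.]
0.17 [0.78, 1.18, -0.03, 1.72, -0.72, 1.54, -2.73] [0.82, 1.03, -0.26, 1.64, -0.91, 1.69, -2.09] elbow [ 332. -402.  546.] [ 292. -392.  612.] wrist [ 407. -441.  173.] [ 482. -426.  282.]
```

```bash
cat > chk.py <<'E'
from plan4 import *
def armpts(q):
    p,R,J,Z=fk(q,True); X=(p-PZ*R[:,2])+PT@R.T
    e,w=J[3],J[5]; d=(w-e)/np.linalg.norm(w-e); u=np.cross(d,[0,0,1.]); u/=max(np.linalg.norm(u),1e-6); v=np.cross(d,u)
    F=[e+(w-e)*t+65*(np.cos(a)*u+np.sin(a)*v) for t in np.linspace(0,1.1,14) for a in np.arange(0,6.28,.8)]
    return np.r_[X,F]
def tobox(X):
    d=X-np.array([B[0],B[1],0]); return d@Rb
CYL=[((402.5,-348.5),16,214,"tall"),((510,-388),16,119,"mid"),((499,-300),16,79,"short"),((700,-357),55,96,"bats"),((720,343),60,55,"bowl"),((430,344),90,81,"wheel"),((105,600),110,200,"stack"),((0,0),80,330,"base")]
def clear(q,flap="shut",skip=(),post=None):
    X=armpts(q); b=tobox(X); x,y,z=b.T; c={}
    if flap=="shut": lo=np.array([-118,-160,-1.]);hi=np.array([65,160,262.])
    else: lo=np.array([-90,-160,-1.]);hi=np.array([65,160,380.])
    d=np.linalg.norm(np.maximum(0,np.maximum(lo-b,b-hi)),axis=1); 
    if "box" not in skip: c["box"]=d.min()
    c["bench"]=X[:,2].min()
    for (cx,cy),r,h,n in CYL:
        if n in skip: continue
        dd=np.hypot(np.maximum(0,np.hypot(X[:,0]-cx,X[:,1]-cy)-r),np.maximum(0,X[:,2]-h)); c[n]=dd.min()
    if post is not None: # carried post in tool frame: axis along tool -x/x
        p,R=fk(q); ax=R[:,0]*post
    return c
def path(q0,q1,n=25,**k):
    m={}
    for t in np.linspace(0,1,n):
        for a,v in clear(np.array(q0)+(np.array(q1)-q0)*t,**k).items():
            if a not in m or v<m[a]: m[a]=v
    return {a:round(float(v)) for a,v in m.items()}
E
cat > plan5.py <<'E'
from chk import *
f=np.load("post_f.npy")
q0=np.array([-1.263,.628,.038,1.517,-.027,.996,-.02])
best=[]
for azw in (55,60,65,70,75,80,87):
    R=tool(np.radians(azw),0.0); sh=np.array([402.5,-348.5,14+G0.__float__()])
    ws=[]
    for back,dz in ((0,0),(90,0),(0,40)):
        ws.append((sh+np.array([0,0,dz])-back*R[:,2]+PZ*R[:,2],R))
    for flip in (1,-1):
        Rf=R@np.diag([flip,flip,1.])
        q=follow([(ws[0][0],Rf)],f[0]); 
        if q is None: continue
        a=follow([(ws[1][0],Rf)],q[0]); b=follow([(ws[2][0],Rf)],q[0])
        if a is None or b is None: continue
        print(azw,flip,q[0].round(2).tolist(),"marg",round(min(np.minimum(z-LO,HI-z).min() for z in (q[0],a[0],b[0])),2),"pre",a[0].round(2).tolist(), "el",links(q[0])[3].round(), path(a[0],q[0],skip=("tall",)))
print("f0",f[0].round(2).tolist())
E
python3 plan5.py
```

```text
55 1 [1.37, 1.3, -0.29, 1.54, -0.85, 1.56, -1.99] marg 0.2 pre [1.43, 1.33, -0.25, 1.35, -0.79, 1.72, -2.07] el [  59. -541.  474.] {'box': 165, 'bench': 60, 'mid': 48, 'short': 74, 'bats': 195, 'bowl': 679, 'wheel': 564, 'stack': 835, 'base': 403}
60 1 [1.33, 1.31, -0.29, 1.47, -0.8, 1.63, -2.03] marg 0.16 pre [1.4, 1.36, -0.26, 1.26, -0.75, 1.8, -2.11] el [  77. -541.  467.] {'box': 168, 'bench': 57, 'mid': 49, 'short': 71, 'bats': 194, 'bowl': 683, 'wheel': 567, 'stack': 837, 'base': 402}
65 1 [1.3, 1.33, -0.29, 1.4, -0.75, 1.69, -2.06] marg 0.09 pre [1.36, 1.38, -0.26, 1.17, -0.71, 1.87, -2.15] el [  95. -540.  459.] {'box': 171, 'bench': 54, 'mid': 49, 'short': 68, 'bats': 193, 'bowl': 687, 'wheel': 570, 'stack': 839, 'base': 401}
70 1 [1.27, 1.34, -0.29, 1.33, -0.7, 1.76, -2.09] marg 0.01 pre [1.32, 1.41, -0.27, 1.07, -0.68, 1.95, -2.19] el [ 114. -538.  450.] {'box': 171, 'bench': 52, 'mid': 48, 'short': 65, 'bats': 193, 'bowl': 684, 'wheel': 574, 'stack': 841, 'base': 401}
f0 [0.89, 1.18, -0.07, 1.8, -0.63, 1.48, -2.71]
```

```bash
cat > plan6.py <<'E'
from chk import *
f=np.load("post_f.npy")
q0=np.array([-1.263,.628,.038,1.517,-.027,.996,-.02])
R=tool(np.radians(57),0.0); sh=np.array([402.5,-348.5,132.])
qg=follow([(sh+PZ*R[:,2],R)],np.array([1.37,1.3,-.29,1.54,-.85,1.56,-1.99]))[0]
qp=follow([(sh+(PZ-90)*R[:,2],R)],qg)[0]
ql=follow([(sh+np.array([-10,0,45])+PZ*R[:,2],R)],qg)[0]
if __name__=="__main__":
    for qm in ([-.2,0.05,0,1.9,-.3,1.2,-.8],[0.2,-.2,0,1.9,-.4,1.4,-1],[0.2,-.1,0,2.2,-.4,1.2,-1]):
        qm=np.array(qm); p=fk(qm)[0]; print(p.round(),path(q0,qm),path(qm,qp))
    for k in (0,1):
        m=[]
        for t in np.linspace(0,1,21):
            q=ql+(f[0]-ql)*t; p,r=fk(q); G=p-PZ*r[:,2]; m.append(((G+118*r[:,0]).round().tolist(),(G-82*r[:,0]).round().tolist()))
    for x in m[::3]: print(x)
    print(path(ql,f[0],skip=("tall",)))
    for i in range(len(f)-1): print(i,path(f[i],f[i+1],skip=("tall","box"),n=5))
    np.savez("g.npz",qg=qg,qp=qp,ql=ql); print(qp.round(3),qg.round(3))
E
python3 plan6.py
```

```text
[364. 144. 417.] {'box': 131, 'bench': 232, 'tall': 477, 'mid': 568, 'short': 518, 'bats': 588, 'bowl': 363, 'wheel': 222, 'stack': 32, 'base': 297} {'box': 0, 'bench': 59, 'tall': 0, 'mid': 57, 'short': 100, 'bats': 186, 'bowl': 439, 'wheel': 335, 'stack': 434, 'base': 297}
[301.  47. 512.] {'box': 171, 'bench': 232, 'tall': 447, 'mid': 564, 'short': 533, 'bats': 603, 'bowl': 377, 'wheel': 229, 'stack': 32, 'base': 280} {'box': 79, 'bench': 59, 'tall': 1, 'mid': 77, 'short': 135, 'bats': 218, 'bowl': 571, 'wheel': 471, 'stack': 539, 'base': 280}
[247.  51. 376.] {'box': 80, 'bench': 232, 'tall': 394, 'mid': 509, 'short': 462, 'bats': 561, 'bowl': 348, 'wheel': 203, 'stack': 32, 'base': 166} {'box': 31, 'bench': 59, 'tall': 0, 'mid': 72, 'short': 120, 'bats': 214, 'bowl': 521, 'wheel': 377, 'stack': 456, 'base': 166}
([392.0, -348.0, 59.0], [392.0, -348.0, 259.0])
([379.0, -305.0, 46.0], [408.0, -313.0, 244.0])
([361.0, -266.0, 38.0], [420.0, -276.0, 229.0])
([339.0, -232.0, 33.0], [427.0, -240.0, 213.0])
([316.0, -202.0, 32.0], [429.0, -204.0, 197.0])
([291.0, -176.0, 34.0], [427.0,
[... 999 characters left out ...]
457, 'wheel': 378, 'stack': 642, 'base': 340}
8 {'bench': 218, 'mid': 118, 'short': 152, 'bats': 207, 'bowl': 457, 'wheel': 384, 'stack': 648, 'base': 354}
9 {'bench': 226, 'mid': 124, 'short': 162, 'bats': 207, 'bowl': 457, 'wheel': 388, 'stack': 652, 'base': 365}
10 {'bench': 229, 'mid': 125, 'short': 172, 'bats': 208, 'bowl': 457, 'wheel': 392, 'stack': 657, 'base': 377}
11 {'bench': 225, 'mid': 119, 'short': 170, 'bats': 201, 'bowl': 457, 'wheel': 390, 'stack': 657, 'base': 378}
12 {'bench': 216, 'mid': 110, 'short': 160, 'bats': 193, 'bowl': 452, 'wheel': 385, 'stack': 659, 'base': 388}
[ 1.414  1.341 -0.242  1.318 -0.779  1.757 -2.08 ] [ 1.34   1.302 -0.266  1.509 -0.841  1.599 -1.993]
```

```bash
cat > p7.py <<'E'
from chk import *
d=np.load("g.npz"); qp=d["qp"]; q0=np.array([-1.263,.628,.038,1.517,-.027,.996,-.02])
qm=np.array([0.2,-.2,0,1.9,-.4,1.4,-1])
print(path(q0,qm))
for d1 in (.2,.4,.6):
  for d2 in (-.3,-.5,-.7):
    qa=qp.copy(); qa[0]+=d1; qa[1]+=d2
    a=path(qm,qa);b=path(qa,qp); print(d1,d2,fk(qa)[0].round(),{k:min(a[k],b[k]) for k in ("box","tall","mid","bench","base")})
E
python3 p7.py
```

```text
{'box': 171, 'bench': 232, 'tall': 447, 'mid': 564, 'short': 533, 'bats': 603, 'bowl': 377, 'wheel': 229, 'stack': 32, 'base': 280}
0.2 -0.3 [ 274. -512.  277.] {'box': 165, 'tall': 62, 'mid': 100, 'bench': 59, 'base': 280}
0.2 -0.5 [ 274. -514.  378.] {'box': 201, 'tall': 62, 'mid': 100, 'bench': 59, 'base': 280}
0.2 -0.7 [ 274. -496.  476.] {'box': 238, 'tall': 62, 'mid': 100, 'bench': 59, 'base': 280}
0.4 -0.3 [ 166. -556.  277.] {'box': 185, 'tall': 62, 'mid': 100, 'bench': 59, 'base': 280}
0.4 -0.5 [ 166. -558.  378.] {'box': 216, 'tall': 62, 'mid': 100, 'bench': 59, 'base': 280}
0.4 -0.7 [ 170. -540.  476.] {'box': 247, 'tall': 62, 'mid': 100, 'bench': 59, 'base': 280}
0.6 -0.3 [  53. -578.  277.] {'box': 201, 'tall': 62, 'mid': 100, 'bench': 59, 'base': 280}
0.6 -0.5 [  52. -580.  378.] {'box': 228, 'tall': 62, 'mid': 100, 'bench': 59, 'base': 280}
0.6 -0.7 [  60. -563.  476.] {'box': 252, 'tall': 62, 'mid': 100, 'bench': 59, 'base': 280}
```

```bash
python3 - <<'E'
from chk import *
from h import env,command_gripper,sensors,save,cams
d=np.load("g.npz"); qp=d["qp"]; qm=np.array([0.2,-.2,0,1.9,-.4,1.4,-1]); qa=qp.copy(); qa[0]+=.2; qa[1]-=.5
t=lambda:print(round(sensors.observe()["time"],2))
env.set_joints(qm.tolist()); t(); env.set_joints(qa.tolist()); t(); command_gripper(65); t(); env.set_joints(qp.tolist()); t()
s=sensors.observe(); print(s["tcp_pos"],fk(np.array(s["joint_positions"]))[0],s["opening"])
save("wrist","w1.png")
E
```

```text
3.91
6.01
6.35
7.46
[ 363.43980949 -409.77365687  133.14912926] [ 363.4398095  -409.77365687  133.14912926] 65.43155664249737
```

View pics/w1.png

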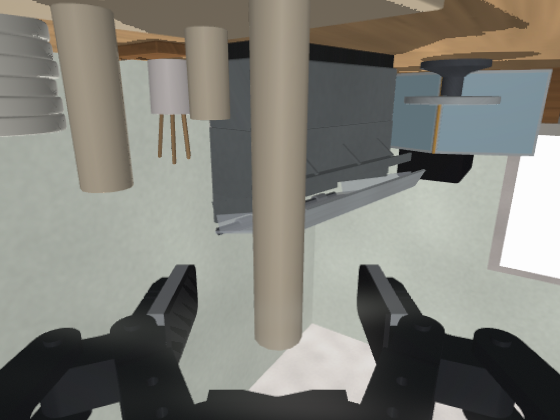

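The wrist view (upside down) shows the tall post at column 278, midway between the jaws (196 and 362), so it is aligned. Next I grasp and lift.

```bash
python3 - <<'E'
from chk import *
from h import env,command_gripper,sensors,save,cams
d=np.load("g.npz"); f=np.load("post_f.npy")
t=lambda m="":print(m,round(sensors.observe()["time"],2),np.round(sensors.observe()["wrist_force"],1))
t()
p,R=fk(d["qg"]); env.servo_line(p.tolist(),vel=150); t("at")
command_gripper(25); t("grip"); print(sensors.observe()["opening"])
p2,_=fk(d["ql"]); env.servo_line(p2.tolist(),vel=100); t("lift")
save("wrist","w2.png")
env.set_joints(f[0].tolist()); t("f0"); print(sensors.observe()["opening"])
save("wrist","w3.png"); save("scene","s3.png",(100,60,380,270),2.8)
E
```

```text
7.51 [-0.5 -0.3  0.6]
at 8.26 [-0.4 -0.3  0.7]
grip 8.66 [-0.1 -1.1  0.3]
30.107811050448614
lift 9.27 [-0.2  0.5 -4.2]
f0 10.26 [ 0.6  0.5 -3.6]
30.164935298798234
```

View pics/s3.png

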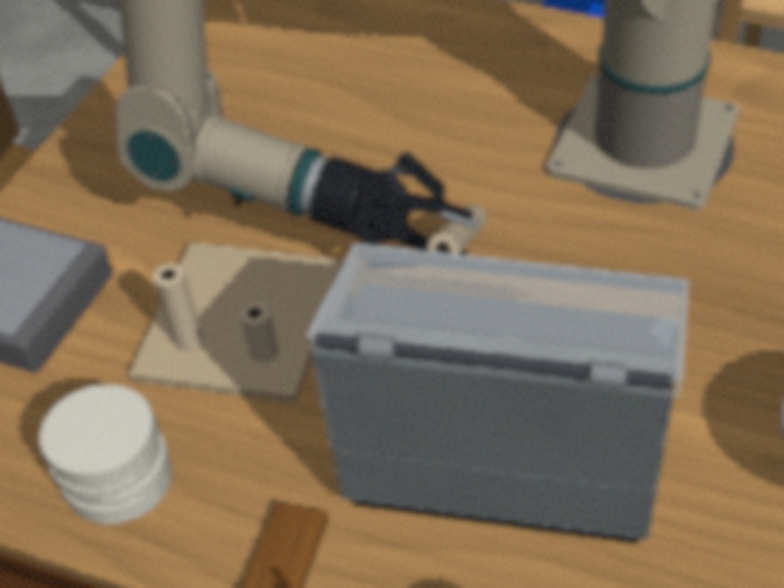

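View pics/w3.png

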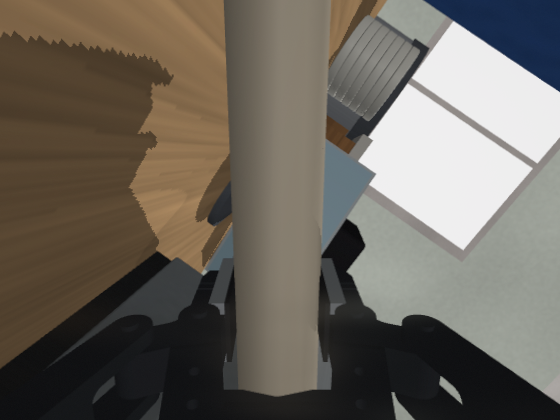

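```bash
python3 - <<'E'
from chk import *
from h import proj,sensors,cams,save
q=np.array(sensors.observe()["joint_positions"]); p,R=fk(q); G=p-PZ*R[:,2]
tip=G-82*R[:,0]; base=G+118*R[:,0]
print(tip,base,proj("scene",tip),"seen 258.9,147.5",proj("top",tip),proj("top",base))
save("top","t3.png",(260,240,420,360),5)
m=cams.camera_model("wrist"); M=np.array(m["mount"]); 
for off in (82,-118):
  for u in (-16,0,16):
    c=np.linalg.inv(M)@np.array([-off,0,-PZ+u,1]) ; print(off,u,(np.array(m["mtx"])@(c[:3]/c[2]))[:2].round())
E
```

```text
[ 413.7820089  -115.10492917  154.09790226] [ 248.86075196 -145.18728189   45.02897423] [257.42098436 148.0346492 ] seen 258.9,147.5 [319.61490288 274.99919437] [327.44343672 332.53036838]
82 -16 [280. 504.]
82 0 [280. 466.]
82 16 [279. 434.]
-118 -16 [282. -96.]
-118 0 [282. -69.]
-118 16 [281. -49.]
```

View pics/t3.png

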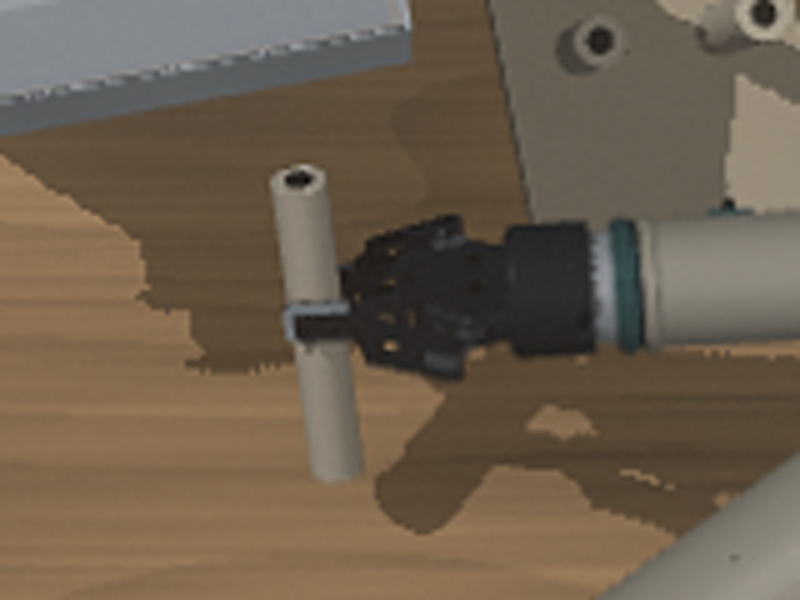

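```bash
python3 - <<'E'
from chk import *
from h import env,sensors,save
W,A=ptraj()
for i in range(1,6):
    P,R=world(W[i][0],W[i][1]); env.servo_line(P.tolist(),R.tolist() if 0 else R,vel=90); s=sensors.observe(); print(i,A[i],round(s["time"],2),np.round(s["wrist_force"],1),np.round(s["torque"],2),round(s["opening"],1),np.abs(np.array(s["joint_positions"])-np.load("post_f.npy")[i]).max().round(2))
save("scene","s4.png",(100,60,380,270),2.8); save("top","t4.png",(180,160,420,340),3.3)
E
```

```text
1 0 11.2 [-0.2  0.6 -4.5] [-1.95 -0.12 -0.  ] 30.0 0.07
2 0.1 11.62 [-5.8 -0.2 -9.3] [-2.98 -0.01  1.09] 30.4 0.12
3 0.2 11.92 [-10.2  -1.1 -10.2] [-3.19 -0.16  2.36] 30.4 0.15
4 0.35 12.32 [-9.8 -1.6 -9. ] [-2.78 -0.29  2.12] 30.3 0.19
5 0.5 12.77 [-5.1 -1.2 -7.5] [-2.62 -0.18  1.07] 30.0 0.21
```

View pics/s4.png

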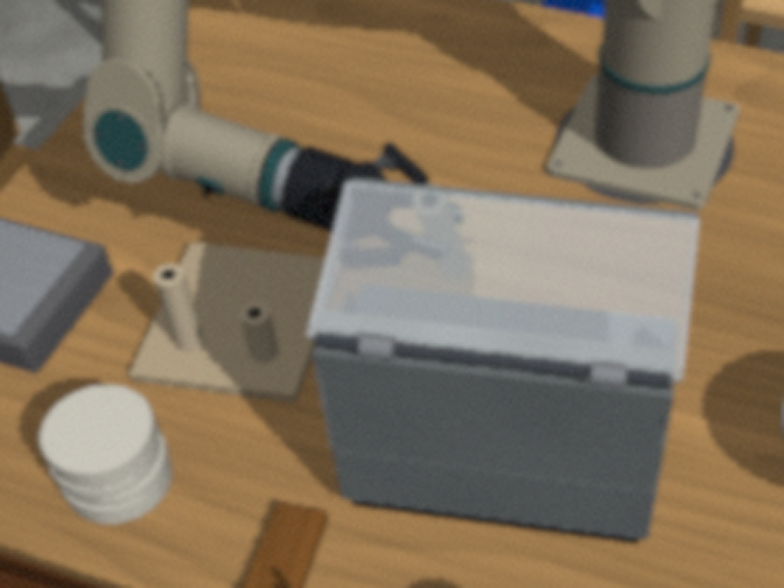

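View pics/t4.png

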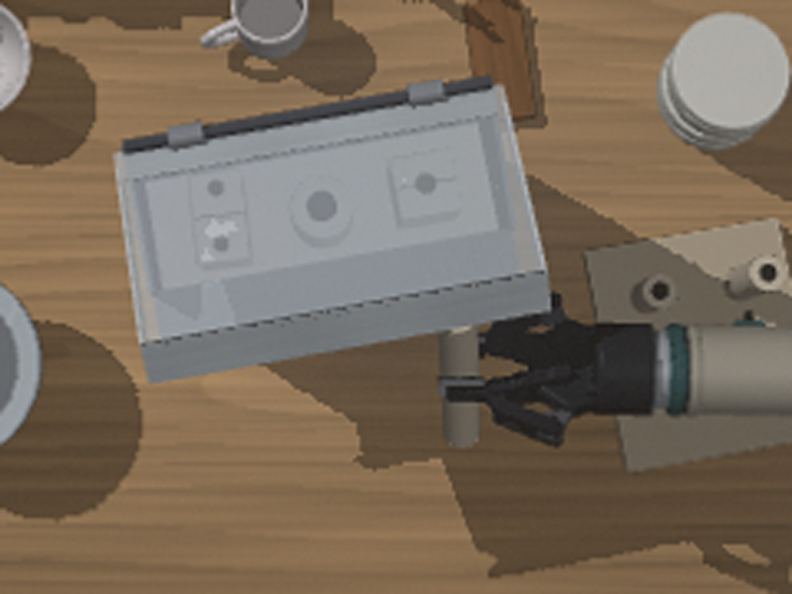

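The flap is following and the lip rides on the post tip (scene ≈(430,200) in the crop). Continuing.

```bash
python3 - <<'E'
from chk import *
from h import env,sensors,save
W,A=ptraj()
for i in range(6,11):
    P,R=world(W[i][0],W[i][1]); env.servo_line(P.tolist(),R,vel=80); s=sensors.observe(); print(i,A[i],round(s["time"],2),np.round(s["wrist_force"],1),np.round(s["torque"],2),round(s["opening"],1))
save("scene","s5.png",(100,40,380,250),2.8); save("top","t5.png",(180,160,420,340),3.3);save("wrist","w5.png")
E
```

```text
6 0.7 13.51 [-3.5 -1.3 -9. ] [-2.62 -0.14  0.66] 30.5
7 0.85 14.03 [-2.5 -0.7 -8.1] [-2.65 -0.02  0.51] 30.2
8 0.97 14.49 [-1.4 -0.5 -7.4] [-2.72 -0.02  0.5 ] 30.2
9 1.05 14.85 [-2.3 -1.  -8.6] [-2.68 -0.01  0.5 ] 30.6
10 1.13 15.21 [ -0.2  -1.  -10.4] [-3.28  0.12 -0.01] 30.2
```

View pics/s5.png

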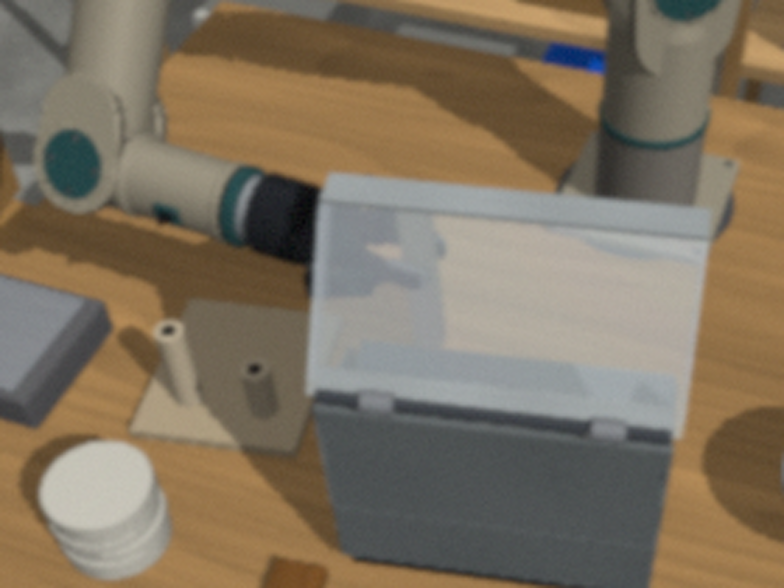

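View pics/t5.png

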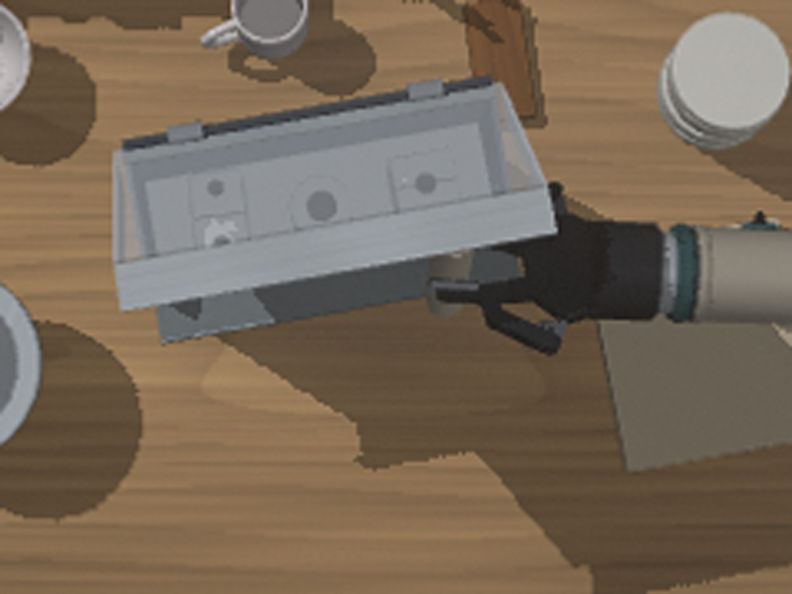

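View pics/w5.png

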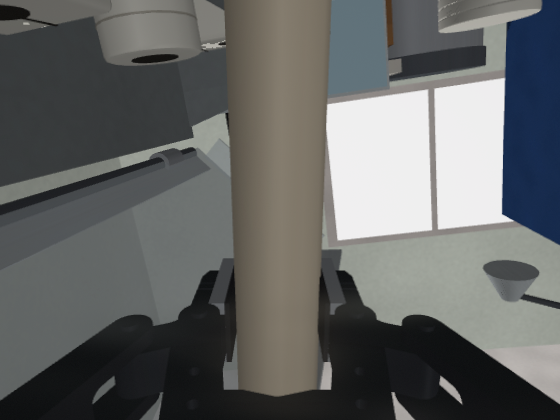

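```bash
python3 - <<'E'
from chk import *
from h import env,sensors,save
s=sensors.observe(); q=np.array(s["joint_positions"])
for y in (-118,):
    ws=[world(*pose(-80,y,384,0,AZ,P0,G0)[:2]),world(*pose(-69,y,381,0,AZ,P0,G0)[:2]),world(*pose(-69,y,368,0,AZ,P0,G0)[:2])]
    f=follow(ws,q); print([np.minimum(z-LO,HI-z).min().round(2) for z in f] if f else None)
    for z in f: print({k:round(v) for k,v in clear(z,skip=("tall","box")).items()})
def show(n): 
    s=sensors.observe(); print(n,round(s["time"],2),np.round(s["wrist_force"],1),np.round(s["torque"],2),round(s["opening"],1))
env.servo_line(ws[0][0].tolist(),ws[0][1],vel=60); show("up")
env.servo_line(ws[1][0].tolist(),vel=40); show("in")
save("scene","s6.png",(100,40,380,250),2.8); save("top","t6.png",(180,160,420,340),3.3);save("wrist","w6.png")
E
```

```text
[np.float64(0.25), np.float64(0.22), np.float64(0.22)]
{'bench': 224, 'mid': 121, 'short': 173, 'bats': 201, 'bowl': 485, 'wheel': 418, 'stack': 686, 'base': 389}
{'bench': 222, 'mid': 116, 'short': 170, 'bats': 193, 'bowl': 479, 'wheel': 416, 'stack': 688, 'base': 399}
{'bench': 210, 'mid': 104, 'short': 157, 'bats': 182, 'bowl': 473, 'wheel': 409, 'stack': 687, 'base': 399}
up 16.02 [  1.7   2.8 -13.4] [-4.08  0.5  -0.29] 30.3
in 16.46 [-2.3 -0.3 -9.2] [-2.78 -0.06  0.55] 30.3
```

View pics/t6.png

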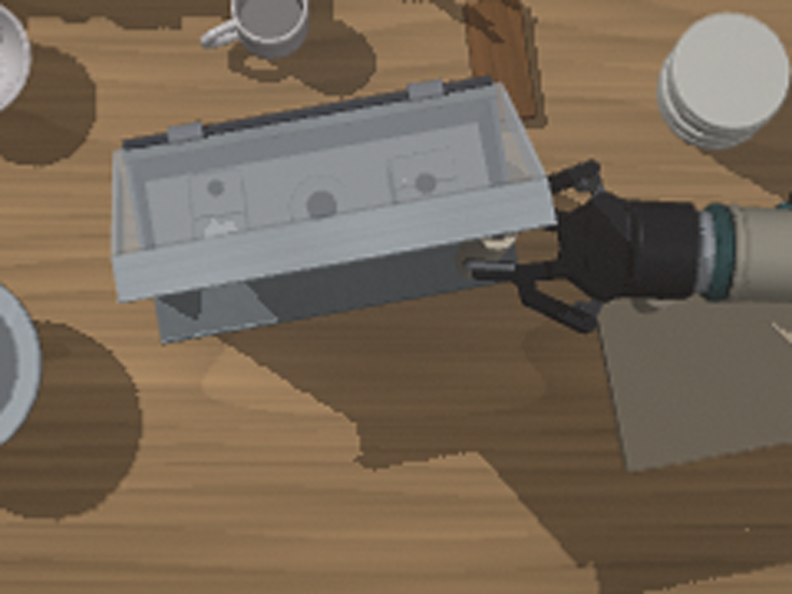

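View pics/w6.png

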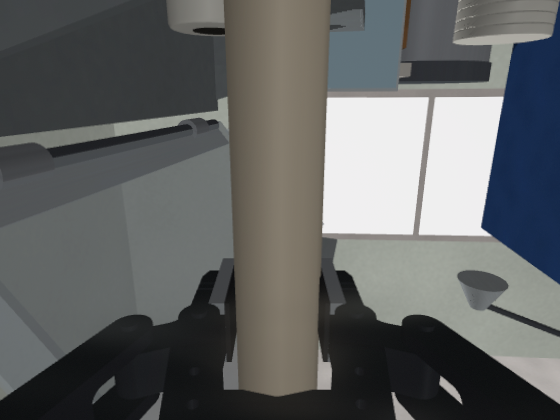

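View pics/s6.png

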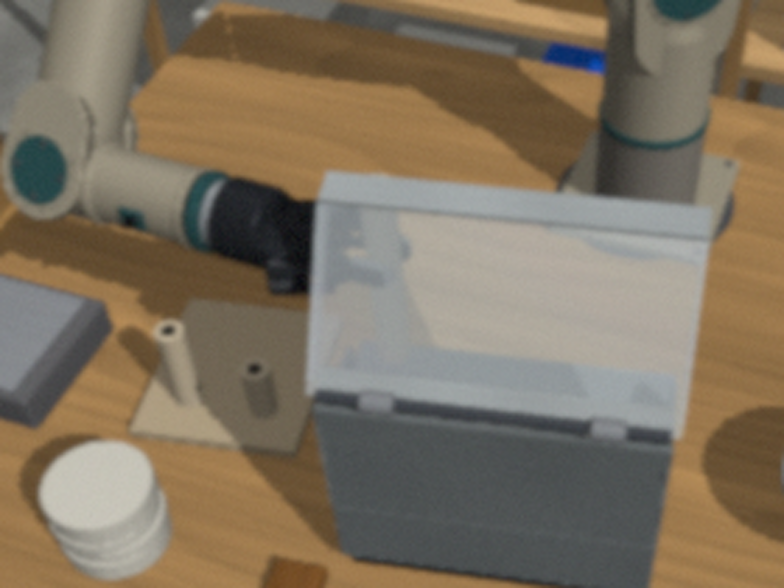

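```bash
python3 - <<'E'
from chk import *
from h import env,sensors,save
def show(n): 
    s=sensors.observe(); print(n,round(s["time"],2),np.round(s["wrist_force"],1),np.round(s["torque"],2),round(s["opening"],1),np.round(s["tcp_pos"],1))
P,R=world(*pose(-69,-118,374,0,AZ,P0,G0)[:2]); env.servo_line(P.tolist(),R,vel=40); show("374")
P,R=world(*pose(-69,-118,366,0,AZ,P0,G0)[:2]); print(env.servo_line(P.tolist(),R,vel=15,until_force=7)); show("down")
print("ideal z at 371:",world(*pose(-69,-118,371,0,AZ,P0,G0)[:2])[0])
save("scene","s7.png",(100,40,380,250),2.8); save("top","t7.png",(180,160,420,340),3.3);save("wrist","w7.png")
E
```

```text
374 16.93 [ -0.6   0.3 -10.1] [-3.08  0.09  0.21] 30.2 [ 516.  -106.6  291.3]
True
down 17.32 [ 1.7 -0.9  5.3] [ 0.08 -0.13 -0.13] 30.4 [ 515.6 -106.3  288.7]
ideal z at 371: [ 515.62437642 -106.39519496  289.        ]
```

View pics/t7.png

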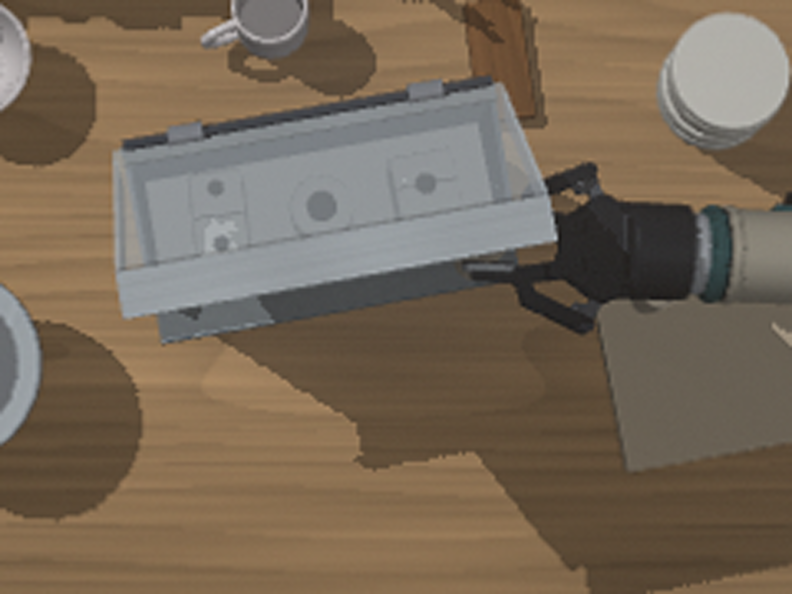

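View pics/w7.png

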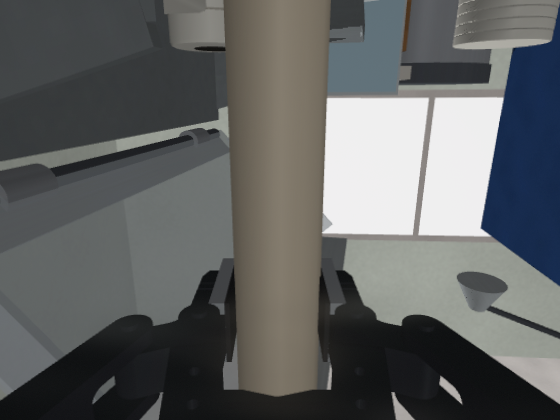

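The post touched down at the expected height (TCP z 288.7, against 289 predicted), with the lip above it. Releasing.

```bash
python3 - <<'E'
from chk import *
from h import env,sensors,save,command_gripper
def show(n): 
    s=sensors.observe(); print(n,round(s["time"],2),np.round(s["wrist_force"],1),np.round(s["torque"],2),round(s["opening"],1),np.round(s["tcp_pos"],1))
command_gripper(50); show("open"); save("wrist","w8.png")
s=sensors.observe(); R=np.array(s["ee_rot"]); P=np.array(s["tcp_pos"])
env.servo_line((P-60*R[:,2]).tolist(),vel=80); show("back"); save("top","t8.png",(180,160,420,340),3.3); save("wrist","w9.png")
E
```

```text
open 17.79 [-0.1 -0.1 -0.4] [-1.06  0.08  0.01] 50.3 [ 514.6 -107.   284.6]
back 18.74 [-0.4  0.6 -0.3] [-1.02  0.01  0.02] 49.6 [ 511.9 -166.5  284.8]
```

View pics/w9.png

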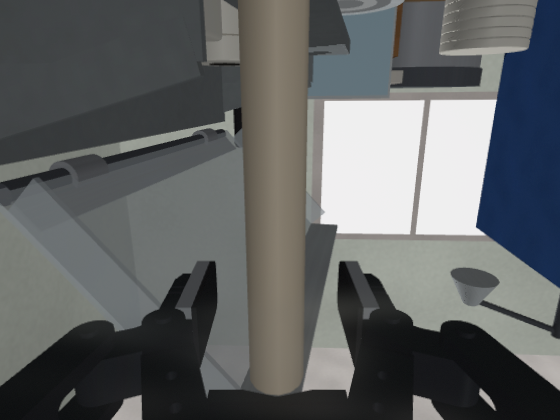

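View pics/t8.png

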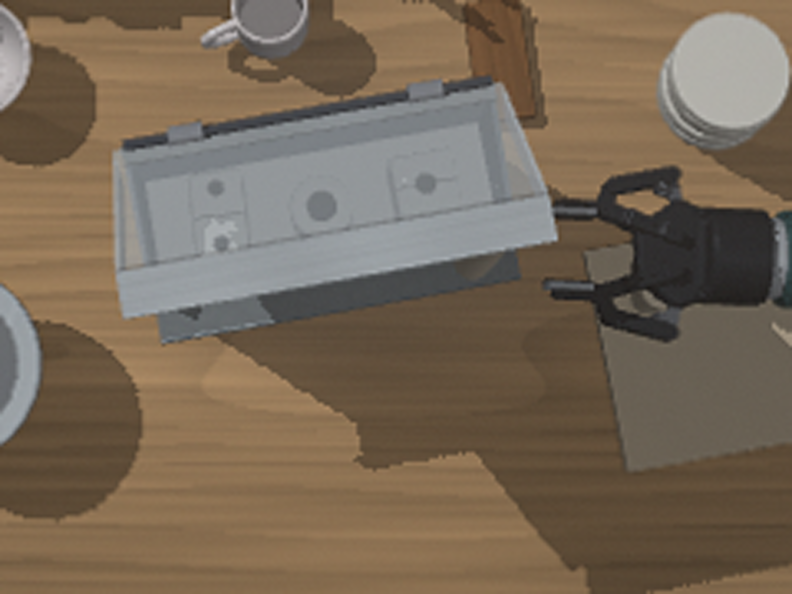

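```bash
cat > plan8.py <<'E'
from chk import *
from h import onz,sensors
MX,MY=-4.0,0.0
GZ=181
def mw(dx,dz,p,az):
    R=tool(np.radians(az),np.radians(p),FL); return np.array([MX+dx,MY,GZ+dz]),R
EXIT=[(0,0,36,-50),(0,15,32,-50),(0,30,26,-52),(-6,50,20,-55),(-10,72,15,-57),(-50,76,15,-65),(-90,78,15,-75),(-140,80,15,-78)]
if __name__=="__main__":
    for uv in ((321,206),(322,204)):
        P=onz("top",((uv[0]+.5)/3.3-.5+180,(uv[1]+.5)/3.3-.5+160),189); print(P,tobox(P[None])[0])
    qs=np.array(sensors.observe()["joint_positions"]); qm=np.array([0.2,-.2,0,1.9,-.4,1.4,-1])
    pw,rw=fk(qs); print(path(qs,qm,flap="open"))
    for FL in (1,-1):
        W=[mw(*e) for e in EXIT]; print([round(min(clearance(*w,post=(-69,-118)))) for w in W])
        ws=[world(*w) for w in W]; Q,ok=reach(np.array([ws[0][0]]),np.array([ws[0][1]]),100,seed=5); R=[]
        for q in Q[0][ok[0]]:
            f=follow(ws,q)
            if f is None: continue
            f=np.array(f); R.append((np.minimum(f-LO,HI-f).min(),f))
        R.sort(key=lambda r:-r[0]); seen=[]
        print(FL,ok.sum(),len(R))
        for m,f in R:
            if any(np.abs(f[0]-s).max()<.3 for s in seen): continue
            seen.append(f[0]); J=[links(q) for q in f]
            print(round(m,2),f[0].round(2).tolist(),f[-1].round(2).tolist(),"elbow",J[0][3].round(),J[-1][3].round(),"wrist",J[0][5].round(),J[-1][5].round(), path(qm,f[-1],flap="open"))
        if R: np.save(f"mould_f{FL}.npy",R[0][1])
E
python3 plan8.py
```

```text
[557.42061182   4.01171714 189.        ] [ -3.62339631   1.1902221  189.        ]
[559.11472758   3.1808529  189.        ] [-2.10854448e+00  6.52387417e-02  1.89000000e+02]
{'box': 0, 'bench': 204, 'tall': 54, 'mid': 117, 'short': 166, 'bats': 179, 'bowl': 493, 'wheel': 420, 'stack': 539, 'base': 280}
[5, 18, 23, 17, 8, 29, 37, 75]
1 58 54
0.08 [-0.04, 0.83, -0.74, 2.35, 1.79, 1.42, -1.32] [-0.84, 0.79, 0.03, 2.34, 1.15, 1.29, -1.55] elbow [434. -27. 692.] [307. 258. 729.] wrist [361. 183. 379.] [311. 279. 347.] {'box': 3, 'bench': 236, 'tall': 235, 'mid': 338, 'short': 292, 'bats': 379, 'bowl': 382, 'wheel': 209, 'stack': 234, 'base': 143}
0.08 [-0.23, 0.75, -0.44, 2.36, 1.82, 1.2, -1.39] [-0.84, 0.79, 0.04, 2.34, 1.15, 1.29, -1.55] elbow [396.  42. 733.] [306. 259. 729.] wrist [361. 184. 378.] [311. 279. 347.] {'box': 3, 'bench': 236, 'tall': 235, 'mid': 338, 'short': 292, 'bats': 379, 'bowl': 382, 'wheel': 209, 'stack': 234, 'base': 144}
0.07 [-0.45, 0.72, -0.12, 2.36, 1.86, 1.0, -1.47] [-0.84, 0.79, 0.04, 2.34, 1.15, 1.29, -1.55] elbow [359. 111. 754.] [306. 259. 729.] wrist [361
[... 1632 characters left out ...]
 'mid': 346, 'short': 302, 'bats': 382, 'bowl': 382, 'wheel': 209, 'stack': 237, 'base': 136}
0.06 [-1.09, 0.96, 0.91, 2.38, 2.6, 0.36, 0.84] [-0.78, 0.79, -0.04, 2.34, 1.15, 1.34, 1.57] elbow [238. 371. 684.] [321. 243. 728.] wrist [353. 186. 368.] [311. 279. 347.] {'box': 3, 'bench': 236, 'tall': 240, 'mid': 345, 'short': 301, 'bats': 382, 'bowl': 382, 'wheel': 209, 'stack': 239, 'base': 137}
0.05 [-1.16, 1.08, 1.1, 2.38, 3.19, 0.32, 0.24] [-0.84, 0.79, 0.05, 2.34, 1.15, 1.28, 1.59] elbow [217. 424. 633.] [305. 261. 730.] wrist [346. 181. 364.] [311. 279. 347.] {'box': 3, 'bench': 236, 'tall': 238, 'mid': 344, 'short': 300, 'bats': 381, 'bowl': 382, 'wheel': 209, 'stack': 235, 'base': 141}
```

```bash
cat > p9.py <<'E'
import plan8; from plan8 import *
plan8.FL=1; plan8.MX,plan8.MY=-3.0,.5
EX=EXIT+[(-230,80,15,-78)]
W=[mw(*e) for e in EX]; ws=[world(*w) for w in W]
f=np.load("mould_f1.npy")[0] if 0 else np.array([-0.45,.72,-.12,2.36,1.86,1.0,-1.47])
F=follow(ws,f); F=np.array(F); print([np.minimum(z-LO,HI-z).min().round(2) for z in F])
for z in F: print(z.round(2).tolist())
np.save("mF.npy",F)
qs=np.array(sensors.observe()["joint_positions"]); p,R=fk(qs)
q1=follow([(p-90*R[:,2],R)],qs)[0]
print("retreat",path(qs,q1,flap="open"))
for qm in ([0.2,-.2,0,1.9,-.4,1.4,-1],[0.3,-.3,0,1.7,0,1.5,-1.5],[0.0,-.3,0,2.0,.3,1.5,-1.5]):
    qm=np.array(qm); print(fk(qm)[0].round(),path(q1,qm,flap="open"),path(qm,F[-1],flap="open"))
q2=q1.copy(); 
for d in ((.4,-.4),(.3,-.7),(.0,-.7)):
    q2=q1.copy(); q2[0]+=d[0]; q2[1]+=d[1]; qm=np.array([0.0,-.3,0,2.0,.3,1.5,-1.5]); print(d,fk(q2)[0].round(),path(q1,q2,flap="open"),path(q2,qm,flap="open"))
E
python3 p9.py
```

```text
Traceback (most recent call last):
  File "p9.py", line 6, in <module>
    F=follow(ws,f); F=np.array(F); print([np.minimum(z-LO,HI-z).min().round(2) for z in F])
                                                                                        ^
TypeError: iteration over a 0-d array
```

```bash
python3 - <<'E'
s=open("p9.py").read()
s=s.replace('W=[mw(*e) for e in EX]; ws','W=[mw(*e) for e in EX[:-1]]; W.append((np.array([-165.,90,260]),tool(np.radians(-78),np.radians(15)))); ws')
open("p9.py","w").write(s)
E
python3 p9.py
```

```text
[np.float64(0.09), np.float64(0.08), np.float64(0.08), np.float64(0.1), np.float64(0.11), np.float64(0.13), np.float64(0.18), np.float64(0.11), np.float64(0.21)]
[-0.39, 0.72, -0.2, 2.36, 1.84, 1.05, -1.44]
[-0.42, 0.73, -0.21, 2.37, 1.83, 1.14, -1.47]
[-0.49, 0.77, -0.18, 2.37, 1.78, 1.24, -1.53]
[-0.58, 0.8, -0.12, 2.35, 1.7, 1.31, -1.56]
[-0.65, 0.81, -0.06, 2.34, 1.64, 1.35, -1.58]
[-0.72, 0.8, -0.02, 2.32, 1.45, 1.33, -1.55]
[-0.77, 0.8, 0.02, 2.27, 1.24, 1.32, -1.49]
[-0.84, 0.79, 0.04, 2.34, 1.15, 1.29, -1.55]
[-1.03, 0.8, 0.03, 2.24, 0.93, 1.35, -1.47]
retreat {'box': 5, 'bench': 202, 'tall': 54, 'mid': 116, 'short': 166, 'bats': 178, 'bowl': 524, 'wheel': 462, 'stack': 739, 'base': 412}
[301.  47. 512.] {'box': 0, 'bench': 202, 'tall': 54, 'mid': 126, 'short': 167, 'bats': 179, 'bowl': 535, 'wheel': 460, 'stack': 539, 'base': 280} {'box': 24, 'bench': 235, 'tall': 303, 'mid': 406, 'short': 351, 'bats': 449, 'bowl': 370, 'wheel': 185, 'stack': 165, 'base': 147}
[ 274. -114.  596.] {'box': 0, 'bench': 202, 'tall': 54, 'mid': 126, 'short': 167, 'bats': 179, 'bowl': 577, 'wheel'
[... 635 characters left out ...]
1, 'tall': 244, 'mid': 362, 'short': 394, 'bats': 431, 'bowl': 663, 'wheel': 525, 'stack': 631, 'base': 188}
(0.3, -0.7) [ 390. -316.  609.] {'box': 89, 'bench': 202, 'tall': 54, 'mid': 126, 'short': 167, 'bats': 179, 'bowl': 605, 'wheel': 545, 'stack': 819, 'base': 430} {'box': 184, 'bench': 473, 'tall': 351, 'mid': 477, 'short': 486, 'bats': 536, 'bowl': 683, 'wheel': 538, 'stack': 630, 'base': 188}
(0.0, -0.7) [ 466. -187.  609.] {'box': 88, 'bench': 202, 'tall': 54, 'mid': 126, 'short': 167, 'bats': 179, 'bowl': 605, 'wheel': 545, 'stack': 819, 'base': 430} {'box': 171, 'bench': 473, 'tall': 375, 'mid': 499, 'short': 497, 'bats': 551, 'bowl': 650, 'wheel': 522, 'stack': 618, 'base': 188}
```

```bash
python3 - <<'E'
from chk import *
from h import env,sensors,save,command_gripper
def show(n): 
    s=sensors.observe(); print(n,round(s["time"],2),np.round(s["wrist_force"],1),round(s["opening"],1),np.round(s["tcp_pos"],1))
qs=np.array(sensors.observe()["joint_positions"]); p,R=fk(qs); F=np.load("mF.npy")
env.servo_line((p-90*R[:,2]).tolist(),vel=200); show("ret")
q1=np.array(sensors.observe()["joint_positions"]); q2=q1.copy(); q2[0]+=.4;q2[1]-=.4
env.set_joints(q2.tolist()); env.set_joints([0.0,-.3,0,2.0,.3,1.5,-1.5]); show("mid")
save("scene","s10.png",(100,40,380,250),2.8); save("top","t10.png",(180,160,420,340),3.3)
command_gripper(66); env.set_joints(F[-1].tolist()); show("pre")
save("wrist","w10.png")
E
```

```text
ret 19.44 [ 0.4  0.3 -0.1] 50.1 [ 508.1 -255.4  285.2]
mid 22.12 [-0.4 -1.1 -1.2] 49.9 [ 196.  -130.9  487.2]
pre 23.88 [-0.5 -0.3  0.3] 65.9 [389.7  44.4 256. ]
```

View pics/t10.png

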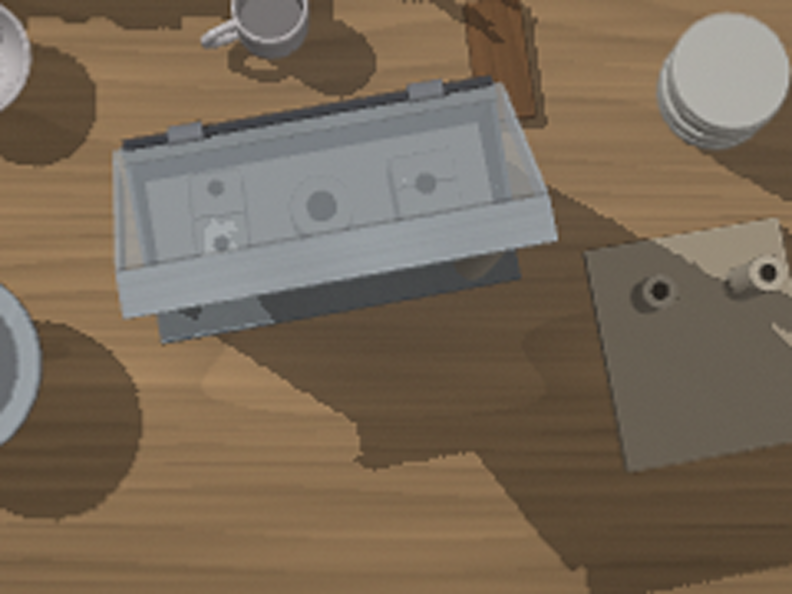

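View pics/w10.png

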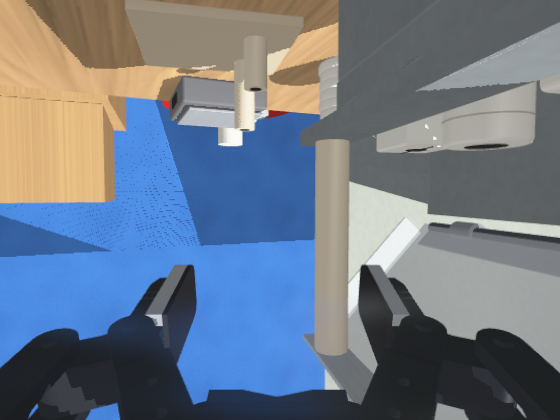

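View pics/s10.png

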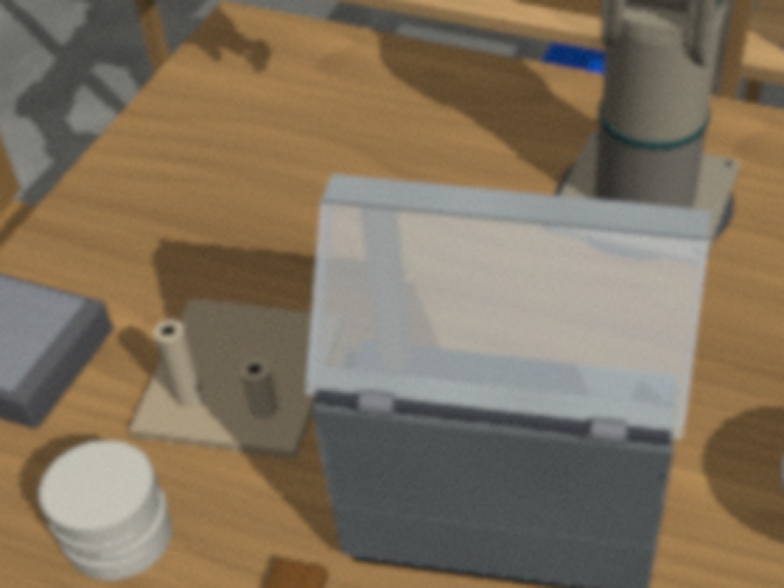

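```bash
python3 - <<'E'
from chk import *
from h import env,sensors,save,command_gripper
def show(n): 
    s=sensors.observe(); print(n,round(s["time"],2),np.round(s["wrist_force"],1),round(s["opening"],1),np.round(s["tcp_pos"],1))
F=np.load("mF.npy")
for i in (7,6,5,4):
    P,R=fk(F[i]); env.servo_line(P.tolist(),R,vel=130); show(i)
    print(np.abs(np.array(sensors.observe()["joint_positions"])-F[i]).max().round(2))
save("wrist","w11.png"); save("top","t11.png",(180,160,420,340),3.3)
E
```

```text
7 24.78 [0.1 0.4 0.2] 65.9 [427.5 -38.3 256. ]
0.07
6 25.32 [-0.2  0.2  0. ] 65.9 [476.9 -29.2 254.1]
0.1
5 25.81 [0.4 0.9 0.6] 66.1 [518.7 -20.5 252.1]
0.16
4 26.28 [-0.7  0.1 -0.5] 66.1 [560.2 -11.7 248.1]
0.21
```

View pics/w11.png

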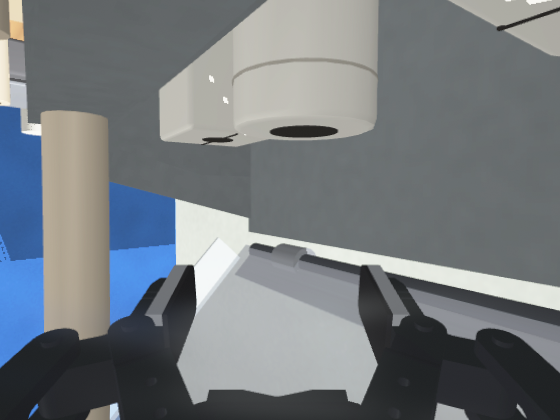

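View pics/t11.png

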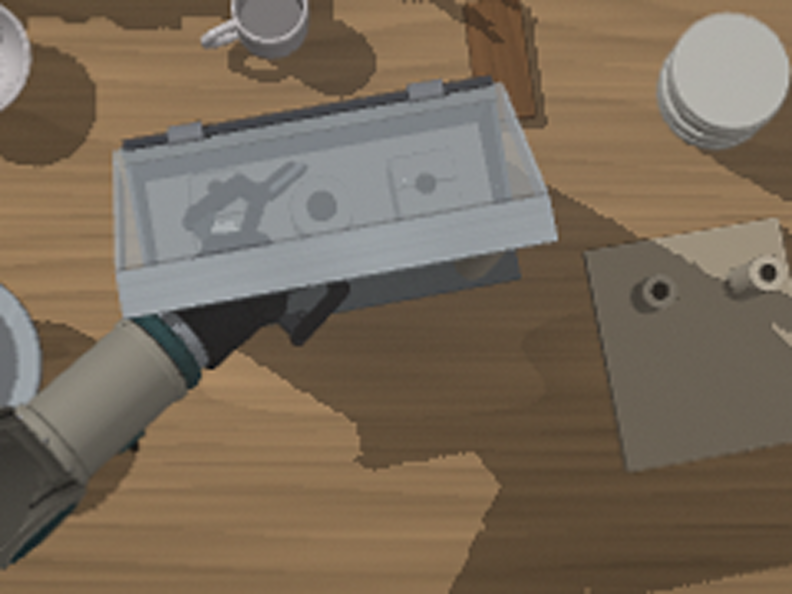

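```bash
python3 - <<'E'
from chk import *
from h import proj,cams,sensors
s=sensors.observe(); P=np.array(s["tcp_pos"]); R=np.array(s["ee_rot"]); uv=proj("top",P); print("tcp top crop",((uv-[180,160])*3.3).round(), [((proj("top",P+R@np.array(o))-[180,160])*3.3).round().tolist() for o in ((0,40,-19),(0,-40,-19),(0,0,-100))])
m=cams.camera_model("wrist"); M=np.array(m["mount"]); K=m["mtx"]
for uv in ((304,131),):
    d=np.array([(uv[0]-K[0][2])/K[0][0],(uv[1]-K[1][2])/K[1][1]]); k=d.copy()
    for _ in range(9): k=d/(1+m["k1"]*(k@k))
    o=R@M[:3,3]+P; v=R@(M[:3,:3]@np.r_[k,1]); X=o+v*(189-o[2])/v[2]; print(X,tobox(X[None])[0])
E
```

```text
tcp top crop [338. 190.] [[287.0, 169.0], [356.0, 241.0], [248.0, 269.0]]
[556.14324055   8.37410101 189.        ] [ -4.08647475   5.71212753 189.        ]
```

```bash
python3 - <<'E'
from chk import *
from h import env,sensors,save,command_gripper
def show(n): 
    s=sensors.observe(); print(n,round(s["time"],2),np.round(s["wrist_force"],1),round(s["opening"],1),np.round(s["tcp_pos"],1))
F=np.load("mF.npy")
for i in (3,2,1,0):
    P,R=fk(F[i]); r=env.servo_line(P.tolist(),R,vel=80,until_force=6); show((i,r))
    if r: break
save("wrist","w12.png"); save("top","t12.png",(180,160,420,340),3.3)
E
```

```text
(3, False) 26.83 [-0.4  0.2 -0.5] 66.0 [564.7 -10.1 224.9]
(2, False) 27.27 [-0.1  0.7  0.5] 66.4 [570.7  -7.8 203.1]
(1, False) 27.62 [-0.9  0.3  0.4] 66.3 [570.5  -6.7 186.5]
(0, False) 27.98 [-0.2  0.2  0.6] 66.2 [569.9  -6.  170.1]
```

View pics/w12.png

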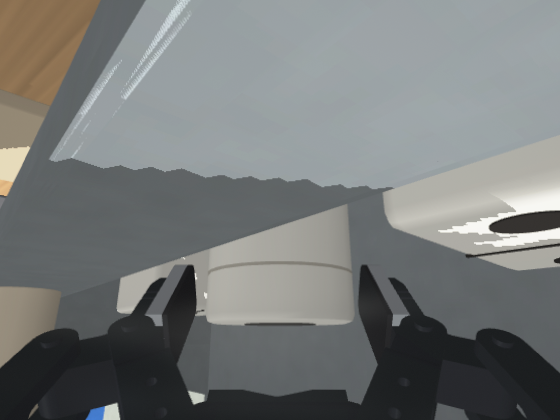

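View pics/t12.png

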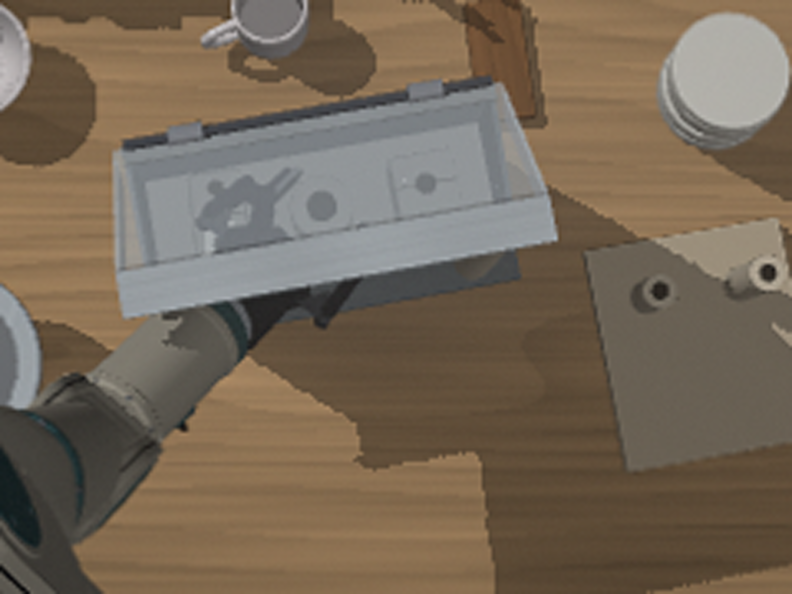

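```bash
python3 - <<'E'
from chk import *
from h import cams,sensors
s=sensors.observe(); P=np.array(s["tcp_pos"]); R=np.array(s["ee_rot"])
m=cams.camera_model("wrist"); M=np.array(m["mount"]); K=np.array(m["mtx"])
def pw(X):
    c=np.linalg.inv(M)@np.r_[R.T@(X-P),1]; k=c[:2]/c[2]; k*=1+m["k1"]*(k@k); return (K[:2,:2]@k+K[:2,2]).round(0), c[2].round()
for db in ((0,0),(3,-5),(-6,8),(3,3)):
    C=T(B,(-3+db[0],.5+db[1],189)); o=[]
    for r,a in ((0,0),(27,R[:,2]),(-27,R[:,2]),(27,R[:,1]),(-27,R[:,1])):
        a=np.array(a)*np.ones(3); a[2]=0; n=np.linalg.norm(a); o.append(pw(C+(r*a/n if n else 0))[0].tolist())
    print(db,o)
E
```

```text
(0, 0) [[276.0, 326.0], [276.0, 327.0], [275.0, 324.0], [350.0, 326.0], [201.0, 326.0]]
(3, -5) [[273.0, 326.0], [274.0, 328.0], [272.0, 324.0], [345.0, 327.0], [202.0, 326.0]]
(-6, 8) [[277.0, 325.0], [277.0, 327.0], [277.0, 323.0], [357.0, 326.0], [197.0, 325.0]]
(3, 3) [[287.0, 326.0], [286.0, 327.0], [289.0, 324.0], [362.0, 326.0], [213.0, 326.0]]
```

Mould edges at columns 207–354, against 201–350 predicted: centred within 2 mm, with the depth consistent. Gripping and lifting.

```bash
python3 - <<'E'
from chk import *
from h import env,sensors,save,command_gripper
def show(n): 
    s=sensors.observe(); print(n,round(s["time"],2),np.round(s["wrist_force"],1),round(s["opening"],1),np.round(s["tcp_pos"],1))
F=np.load("mF.npy")
command_gripper(45); show("grip")
for i in (1,2,3,4,5):
    P,R=fk(F[i]); env.servo_line(P.tolist(),R,vel=70); show(i)
    if i==2: save("wrist","w13a.png")
save("wrist","w13.png"); save("top","t13.png",(180,160,420,340),3.3)
E
```

```text
grip 28.34 [-0.9  0.7  3.4] 52.3 [570.   -5.8 170.3]
1 28.73 [-0.7 -0.2 -1.4] 52.2 [570.1  -6.3 185.4]
2 29.12 [ 0.5  0.2 -2.5] 52.4 [570.7  -7.4 202.2]
3 29.64 [ 1.  -0.2 -1.5] 52.8 [564.9 -10.1 224.4]
4 30.13 [ 0.6  0.7 -2.2] 52.2 [560.8 -11.5 248. ]
5 30.89 [-0.1  0.2 -1.5] 52.2 [519.6 -20.5 252.2]
```

View pics/w13.png

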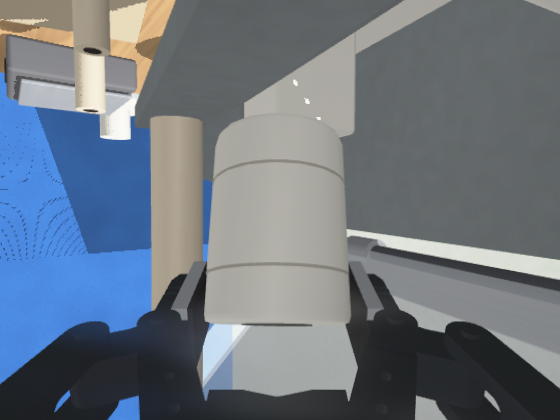

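View pics/t13.png

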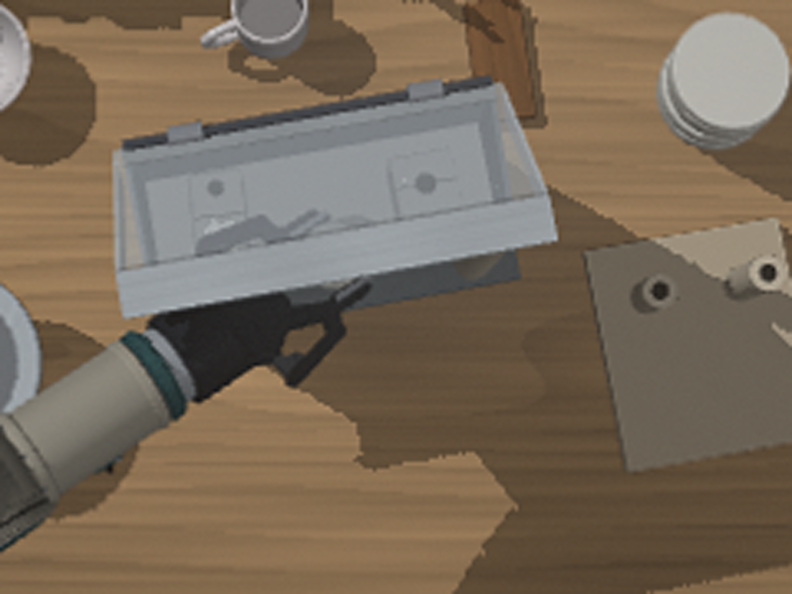

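```bash
python3 - <<'E'
from chk import *
from h import env,sensors,save,proj
import cv2
F=np.load("mF.npy")
for i in (6,7,8):
    P,R=fk(F[i]); env.servo_line(P.tolist(),R,vel=160); print(i,sensors.observe()["time"],sensors.observe()["opening"])
im=cv2.imread("pics/top0.png"); c=im[225:315,115:210].copy(); c=cv2.resize(c,None,fx=6,fy=6,interpolation=cv2.INTER_CUBIC)
for r in (90,):
  for cc,col in (((430,344),(0,0,255)),):
    pts=np.array([(proj("top",(cc[0]+r*np.cos(a),cc[1]+r*np.sin(a),81))-[115,225]+.5)*6-.5 for a in np.linspace(0,6.28,100)]).astype(int); cv2.polylines(c,[pts],True,col,1)
    cv2.circle(c,tuple(((proj("top",(*cc,81))-[115,225]+.5)*6).astype(int)),3,col,-1)
cv2.imwrite("pics/wh.png",c)
E
```

```text
6 31.4083 52.19505349195626
7 31.875 52.397300406983994
8 32.6 52.74111400312163
```

View pics/wh.png

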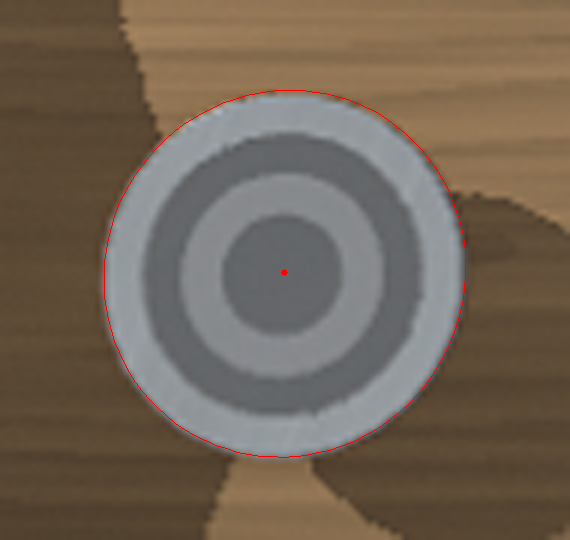

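```bash
cat > p11.py <<'E'
from chk import *
from h import sensors
q=np.array(sensors.observe()["joint_positions"])
for az in (-45,-60,-70):
    R=tool(np.radians(az),np.radians(36)); G=np.array([429,344,147.])
    ws=[(G+[0,0,dz]+PZ*R[:,2],R) for dz in (50,0)]
    f=follow(ws,q)
    if f is None: print(az,None); continue
    e=f[0].copy(); ee,r=fk(e)
    b=[(fk(q+(f[0]-q)*t)) for t in np.linspace(0,1,9)]
    print(az,[np.minimum(z-LO,HI-z).min().round(2) for z in f],np.abs(f[0]-q).max().round(2),path(q,f[0],flap="open"),path(f[0],f[1],flap="open"))
    # mould lowest z along path: bottom centre in tool frame
    R36=tool(0,np.radians(36)); bo=R36.T@np.array([0,0,-66.])
    print([((p-PZ*r[:,2]+r@bo)).round().tolist() for p,r in b])
E
python3 p11.py
```

```text
-45 [np.float64(0.61), np.float64(0.6)] 0.4 {'box': 0, 'bench': 178, 'tall': 365, 'mid': 451, 'short': 385, 'bats': 470, 'bowl': 227, 'wheel': 97, 'stack': 128, 'base': 252} {'box': 154, 'bench': 128, 'tall': 628, 'mid': 675, 'short': 590, 'bats': 661, 'bowl': 204, 'wheel': 47, 'stack': 88, 'base': 413}
[[392.0, 39.0, 199.0], [402.0, 74.0, 184.0], [411.0, 110.0, 171.0], [418.0, 147.0, 160.0], [423.0, 186.0, 151.0], [427.0, 224.0, 143.0], [429.0, 264.0, 137.0], [430.0, 304.0, 133.0], [429.0, 344.0, 131.0]]
-60 [np.float64(0.56), np.float64(0.63)] 0.58 {'box': 0, 'bench': 178, 'tall': 365, 'mid': 451, 'short': 385, 'bats': 470, 'bowl': 223, 'wheel': 97, 'stack': 132, 'base': 252} {'box': 164, 'bench': 128, 'tall': 634, 'mid': 683, 'short': 598, 'bats': 672, 'bowl': 200, 'wheel': 47, 'stack': 101, 'base': 419}
[[392.0, 39.0, 199.0], [401.0, 75.0, 185.0], [409.0, 111.0, 172.0], [416.0, 149.0, 161.0], [421.0, 187.0, 152.0], [425.0, 226.0, 144.0], [428.0, 265.0, 138.0], [429.0, 304.0, 134.0], [429.0, 344.0, 131.0]]
-70 [np.float64(0.47), np.float64(0.54)] 0.7 {'box': 0, 'bench': 178, 'tall': 365, 'mid': 451, 'short': 385, 'bats': 470, 'bowl': 220, 'wheel': 97, 'stack': 137, 'base': 252} {'box': 172, 'bench': 128, 'tall': 640, 'mid': 690, 'short': 605, 'bats': 677, 'bowl': 197, 'wheel': 47, 'stack': 125, 'base': 418}
[[392.0, 39.0, 199.0], [401.0, 75.0, 186.0], [409.0, 111.0, 174.0], [416.0, 148.0, 163.0], [421.0, 187.0, 153.0], [425.0, 225.0, 145.0], [428.0, 264.0, 139.0], [429.0, 304.0, 134.0], [429.0, 344.0, 131.0]]
```

```bash
cat > p12.py <<'E'
from chk import *
from h import sensors
q=np.array(sensors.observe()["joint_positions"])
def cl(q): return {k:round(float(v)) for k,v in clear(q,flap="open").items() if k in("box","bench","wheel","stack","bowl","base")}
for mid in ((360,110,250,-68),(340,130,250,-70),(340,150,260,-70),(330,190,250,-70)):
    az=-60
    R0=tool(np.radians(mid[3]),np.radians(18)); R=tool(np.radians(az),np.radians(36)); G=np.array([429,344,147.])
    ws=[(np.array(mid[:3])+PZ*R0[:,2],R0)]+[(G+[0,0,dz]+PZ*R[:,2],R) for dz in (50,0)]
    f=follow(ws,q)
    if f is None: print(mid,None); continue
    print(mid,np.round([np.minimum(z-LO,HI-z).min() for z in f],2))
    for a,b in ((q,f[0]),(f[0],f[1])):
        p=path(a,b,flap="open"); print({k:p[k] for k in ("box","bench","wheel","stack","bowl","base")})
        G_=[fk(a+(b-a)*t) for t in np.linspace(0,1,9)]; print("mould-box", [np.round(tobox((x-PZ*r[:,2])[None])[0]).tolist() for x,r in G_])
    print("cur",cl(q))
E
python3 p12.py
```

```text
(360, 110, 250, -68) [0.28 0.57 0.63]
{'box': 24, 'bench': 229, 'wheel': 167, 'stack': 139, 'bowl': 364, 'base': 247}
mould-box [[-165.0, 89.0, 260.0], [-166.0, 95.0, 259.0], [-168.0, 102.0, 258.0], [-169.0, 108.0, 257.0], [-171.0, 115.0, 255.0], [-173.0, 121.0, 254.0], [-174.0, 128.0, 253.0], [-176.0, 135.0, 251.0], [-178.0, 141.0, 250.0]]
{'box': 18, 'bench': 178, 'wheel': 97, 'stack': 128, 'bowl': 223, 'base': 247}
mould-box [[-178.0, 141.0, 250.0], [-163.0, 167.0, 239.0], [-148.0, 194.0, 229.0], [-134.0, 221.0, 220.0], [-120.0, 248.0, 213.0], [-106.0, 276.0, 207.0], [-93.0, 303.0, 202.0], [-80.0, 331.0, 199.0], [-68.0, 359.0, 197.0]]
cur {'box': 24, 'bench': 236, 'bowl': 370, 'wheel': 185, 'stack': 164, 'base': 252}
(340, 130, 250, -70) [0.33 0.57 0.63]
{'box': 24, 'bench': 229, 'wheel': 162, 'stack': 128, 'bowl': 367, 'base': 236}
mould-box [[-165.0, 89.0, 260.0], [-168.0, 98.0, 259.0], [-171.0, 108.0, 258.0], [-174.0, 117.0, 257.0], [-178.0, 126.0, 256.0], [-181.0, 136.0, 254.0], [-186.0, 145.0, 253.0], [-190.0, 155.0, 251.0], [-195.0, 165.0, 250.0]]
{'box': 40, 'bench': 178, '
[... 1122 characters left out ...]
 0.64]
{'box': 24, 'bench': 229, 'wheel': 150, 'stack': 110, 'bowl': 357, 'base': 250}
mould-box [[-165.0, 89.0, 260.0], [-166.0, 105.0, 259.0], [-167.0, 122.0, 258.0], [-170.0, 139.0, 257.0], [-173.0, 156.0, 256.0], [-177.0, 173.0, 254.0], [-181.0, 190.0, 253.0], [-187.0, 208.0, 252.0], [-193.0, 225.0, 250.0]]
{'box': 75, 'bench': 178, 'wheel': 97, 'stack': 110, 'bowl': 223, 'base': 250}
mould-box [[-193.0, 225.0, 250.0], [-179.0, 242.0, 240.0], [-164.0, 258.0, 231.0], [-148.0, 275.0, 222.0], [-133.0, 291.0, 215.0], [-117.0, 308.0, 209.0], [-101.0, 325.0, 204.0], [-85.0, 342.0, 200.0], [-68.0, 359.0, 197.0]]
cur {'box': 24, 'bench': 236, 'bowl': 370, 'wheel': 185, 'stack': 164, 'base': 252}
```

```bash
python3 - <<'E'
from chk import *
from h import env,sensors,save
def show(n): 
    s=sensors.observe(); print(n,round(s["time"],2),np.round(s["wrist_force"],1),round(s["opening"],1),np.round(s["tcp_pos"],1))
q=np.array(sensors.observe()["joint_positions"])
R0=tool(np.radians(-70),np.radians(18)); R=tool(np.radians(-60),np.radians(36)); G=np.array([429,344,147.])
f=follow([(np.array([330,190,250.])+PZ*R0[:,2],R0),(G+[0,0,50]+PZ*R[:,2],R)],q)
env.set_joints(f[0].tolist()); show("mid"); env.set_joints(f[1].tolist()); show("pre")
P=G+[0,0,10]+PZ*R[:,2]; env.servo_line(P.tolist(),R,vel=80); show("10")
save("scene","s14.png",(300,100,500,280),3.5); save("top","t14.png",(90,200,250,340),4); save("wrist","w14.png")
E
```

```text
mid 33.21 [-0.8 -0.9 -0.5] 52.3 [336.3 172.6 244.6]
pre 33.99 [ 0.  -0.5 -1.4] 52.5 [435.9 328.4 186. ]
10 34.64 [ 0.5  1.1 -0.9] 52.3 [436.6 330.8 145.9]
```

View pics/s14.png

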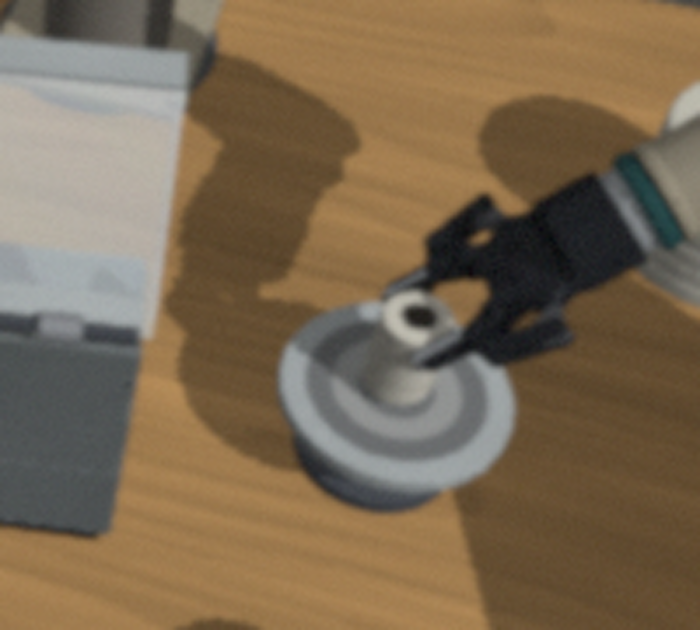

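View pics/t14.png

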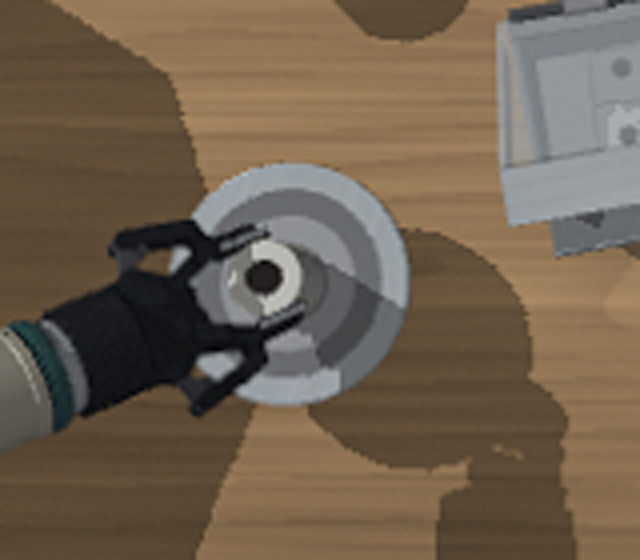

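View pics/w14.png

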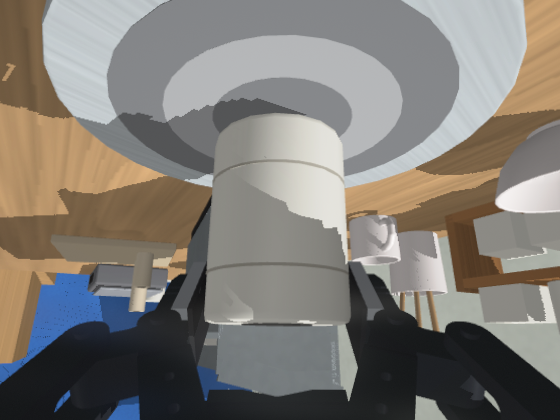

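```bash
python3 - <<'E'
from h import *
print(onz("top",((264.5)/4-.5+90,279.5/4-.5+200),165), onz("scene",(420.5/3.5-.5+300,317.5/3.5-.5+100),165))
print("bottom centre ~ scene", proj("scene",(429,344,91)), "crop", ((proj("scene",(429,344,91))-[300,100]+.5)*3.5), "wheel c",((proj("scene",(429,344,81))-[300,100]+.5)*3.5))
print("rings centre top crop",((proj("top",(429,344,81))-[90,200]+.5)*4))
E
```

```text
[426.97910261 341.68467125 165.        ] [430.95902857 343.06076846 165.        ]
bottom centre ~ scene [413.15679293 207.3115317 ] crop [397.79877525 377.34036095] wheel c [394.68965404 385.17389459]
rings centre top crop [289.7724015 283.1774758]
```

```bash
python3 - <<'E'
from chk import *
from h import env,sensors,save,command_gripper
def show(n): 
    s=sensors.observe(); print(n,round(s["time"],2),np.round(s["wrist_force"],1),round(s["opening"],1),np.round(s["tcp_pos"],1))
R=tool(np.radians(-60),np.radians(36)); G=np.array([429,345,147.])
P=G+[0,0,2]+PZ*R[:,2]; env.servo_line(P.tolist(),R,vel=40); show("2")
P=G+[0,0,-5]+PZ*R[:,2]; print(env.servo_line(P.tolist(),R,vel=12,until_force=3)); show("touch")
save("scene","s15.png",(300,100,500,280),3.5); save("wrist","w15.png")
E
```

```text
2 35.14 [ 0.2 -0.5 -2.2] 52.2 [436.4 331.8 137.8]
True
touch 35.48 [-1.1  1.3  4.5] 52.0 [436.7 332.  136.2]
```

View pics/w15.png

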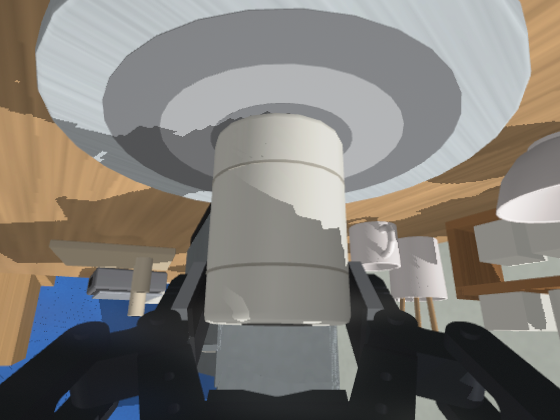

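View pics/s15.png

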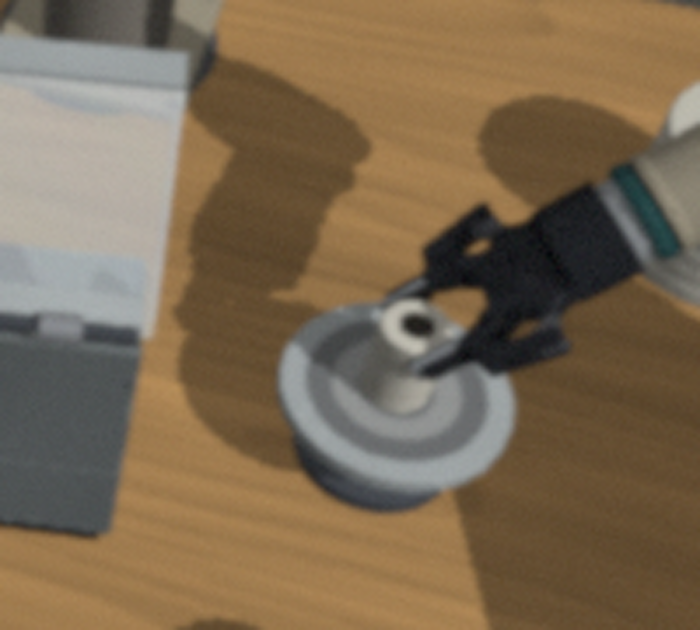

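```bash
python3 - <<'E'
from chk import *
from h import env,sensors,save,command_gripper
def show(n): 
    s=sensors.observe(); print(n,round(s["time"],2),np.round(s["wrist_force"],1),round(s["opening"],1),np.round(s["tcp_pos"],1))
command_gripper(68); show("open")
s=sensors.observe(); P=np.array(s["tcp_pos"]);R=np.array(s["ee_rot"])
env.servo_line((P-110*R[:,2]).tolist(),vel=90); show("back")
P=np.array(sensors.observe()["tcp_pos"]); env.servo_line((P+[0,0,80]).tolist(),vel=150); show("up")
save("scene","s16.png"); save("top","t16.png"); save("wrist","w16.png")
from h import spotter
for c in("scene","top"):
  for n in ("mould_round","post_tall","post_mid","post_short","cup","bowl","beater"):
    r=spotter.spot_in(c,n); print(c,n,[(np.round(d["point"]).tolist(),round(d["conf"],2)) for d in r[:2]])
E
```

```text
open 35.88 [-0.3 -0.6 -0.1] 68.0 [436.1 331.6 134.8]
back 37.24 [-0.7 -0.8  0.1] 67.8 [392.  408.  199.3]
up 37.92 [-0.8 -0.2  0.3] 68.3 [391.8 407.8 278.8]
scene mould_round [([448.0, 343.0, 144.0], 0.58)]
scene post_tall [([520.0, -385.0, 83.0], 0.45)]
scene post_mid [([523.0, -384.0, 84.0], 0.6)]
scene post_short [([509.0, -290.0, 64.0], 0.51)]
scene cup [([760.0, 55.0, 29.0], 0.65)]
scene bowl [([707.0, 340.0, 26.0], 0.97)]
scene beater [([761.0, -159.0, 15.0], 0.6)]
top mould_round [([425.0, 335.0, 153.0], 0.83)]
top post_tall [([500.0, -119.0, 256.0], 0.51)]
top post_mid [([512.0, -383.0, 121.0], 0.72), ([535.0, 0.0, 330.0], 0.26)]
top post_short []
top cup [([770.0, 60.0, 20.0], 0.87), ([450.0, -349.0, 13.0], 0.15)]
top bowl [([728.0, 349.0, 19.0], 0.56)]
top beater [([759.0, -162.0, 12.0], 0.64)]
```

View pics/s16.png

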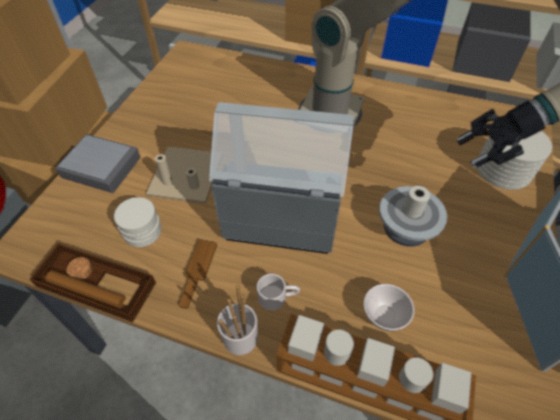

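View pics/t16.png

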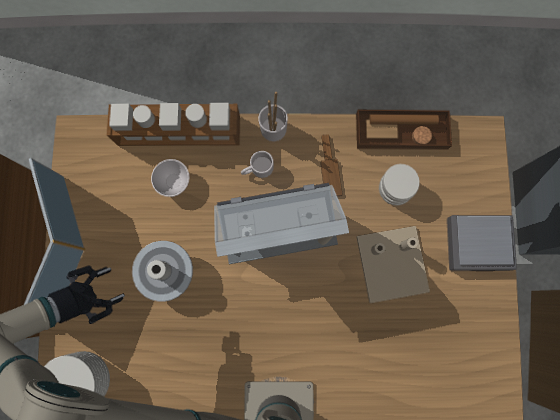

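View pics/w16.png

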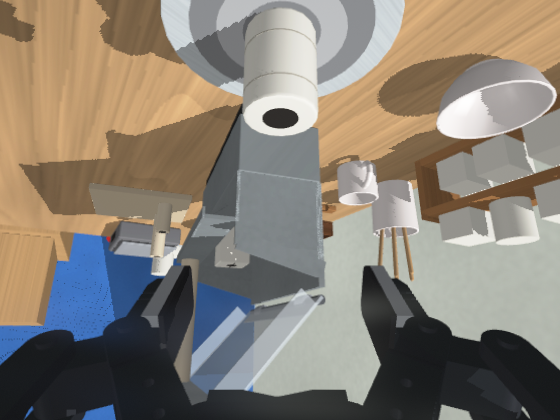

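```bash
python3 - <<'E'
from h import *
im=cv2.imread("pics/top0.png"); a=cv2.imread("pics/t16.png")[230:310,120:205]; b=cv2.imread("pics/s16.png")[170:250,370:455]
cv2.imwrite("pics/z.png",np.hstack([cv2.resize(x,None,fx=4.5,fy=4.5,interpolation=cv2.INTER_CUBIC) for x in (a,b)]))
for uv,c in (((156,269),"top"),((418.5,195),"scene")): print(c,onz(c,uv,155))
for P in ((429,344,155),(429,344,81)): print(((proj("top",P)-[120,230]+.5)*4.5).round(),((proj("scene",P)-[370,170]+.5)*4.5+[382,0]).round())
E
```

```text
top [428.5825879 343.1960022 155.       ]
scene [438.9629234  343.81855482 155.        ]
[163. 177.] [605. 102.]
[191. 184.] [574. 180.]
```

View pics/z.png

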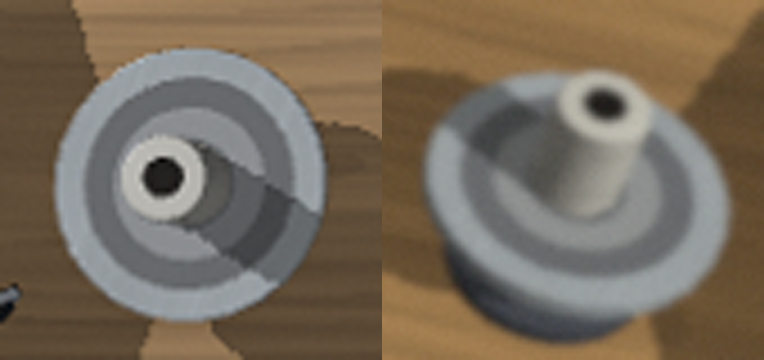

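```bash
python3 - <<'E'
from h import *
env.sleep(0.3); print(env.close_job(), sensors.observe()["time"])
E
```

```text
the job is handed in; nothing more can be done
the job is handed in; nothing more can be done
```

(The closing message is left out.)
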